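# Draw the toothed plunger bar from the cream dispenser and hang it up

## Robot

A 7-joint arm with a two-finger parallel gripper is mounted at the origin on the work surface. World frame = base frame: x ahead of the robot, y to its left, z up, the work surface at z = 0. Lengths are in mm, angles in rad, forces in N, time in s.
With the tool pointing down it reaches from about 425 to 825 mm from the base axis. Payload 3.6 kg.
Tool frame: the origin (TCP) lies between the finger pads; the fingertips stand 14 mm ahead of it and the grasp point (between the pads) lies 5 mm behind it; z points along the fingers, y is the direction in which the jaws open and shut (so a half turn about z gives the same grasp; the last joint's range is limited). The gripper opens to 85 mm and grips with 20 to 120 N. Pads are 22 mm wide; open, the fingers measure 114 mm over their backs; the gripper's body (76 mm by 85 mm) begins 54 mm behind the grasp point. The pads swing forward as they close: fully open they stand 13 mm farther back than shut.
Start: joints at [1.115, 0.615, -0.013, 1.423, 0.008, 1.103, -0.04], TCP at [270.855, -590.848, 245.297] pointing down, gripper open.
Joint ranges: [-3.12, 3.12], [-0.3, 2.06], [-1.34, 1.32], [0.26, 2.42], [-1.36, 4.5], [0.01, 1.98], [-2.84, 2.84]. Speed limits (rad/s): [2.79, 2.79, 3.14, 3.14, 3.14, 3.14, 3.14].

## Interface

Orientations are given as a unit quaternion [w, x, y, z].
In Python, from rig import * gives the robot as it stands. The module is installed in compiled form; this text tells all that it offers.
- The arm moves only by the tool drive_tool, never from a script. Its argument "plan" is one flat list of numbers, 7 for each row, row after row: the shift along the tool's x, y, z in cm, then the turn, a rotation vector about the tool's x, y, z in rad, then the finger opening in cm, from 0 to 8.54. A call has 1 to 8 rows; each row shifts and turns the commanded pose from where the row before left it, along the tool's axes as they then stand; what a row does not reach is not made up. A row lasts 1/12 s, in which the tool goes at most 41.7 mm and 7.16 degrees, less where a joint would pass 70% of its speed; a pose out of reach is approached as far as the arm can. A call with a gripper value outside its range is refused whole. The fingers move at their own pace and stop on an object; the grip force is fixed at half the most. Time passes only in rows, so rows that do not move let the fingers close. It gives the time, the measured TCP pose, the force and the opening at its end, in the units of the state.
- sense(): the state, without advancing time (a new reading comes with each control period).
- read_camera(name): name is "scene" or "top" or "wrist"; returns the picture (384x512x3 uint8, red, green, blue); there is no depth.
- camera_info(name): a dict with "K" (3x3 intrinsics, pixels), "world_to_cam" (4x4, takes a point from world to camera coordinates). Camera axes: x right, y up, looking along -z (the intrinsics and any distortion apply to the point x, -y, -z); pixel columns grow to the right and rows downward; lengths in mm; the calibration is good to about 2 mm. A picture is of the moment at which its call begins: read the wrist's pose just before it. camera_info takes no time and is no camera call; for the wrist camera it gives the pose at the moment of the call.
- finish_job(): hands the job in, once; it reports no verdict.
The state is a dict: "clock": time; "q": joint angles; "joint_vel": joint speeds; "effort": joint torques, N m; "position": TCP position; "tool_rot": TCP orientation; "force": force on the tool from outside, world axes, zero at the start; "torque": the same for the moment, N m; "opening": finger opening in mm.
Only numpy, scipy, OpenCV 4.12 (cv2) and the standard library are available. Lean on these libraries where they do the work, as an engineer would, in place of code of your own. Each camera call takes 0.05 s, during which the arm holds its last target.

## Task

The hand-cream cartridge is spent: throw the dispenser's ratchet pawl right back so that it stays clear of the teeth, then draw the toothed plunger bar fully out of its slanting guide and hang it by its black handle on the brass hook over the drip dish, hanging free and still. The bar's foot is smeared with cream, so never let it come down on the table or into the dish; leave the pawl thrown back and the glass tray's things where they stand.

Things in the scene. Friction and masses are not known exactly. Their poses are not given: they have to be found in the camera images.
- dispenser: fixed cream dispenser on a black foot plate 160 x 96 x 12; a cartridge and steel guide lean at 0.62 rad (35.5 deg) from vertical. Origin under the foot; own +x is level towards the nozzle end, +y across, +z up. The bar comes out of the guide up and towards own -x
- guide_mouth (a point): middle of the top opening of the guide, a channel 42 long in which the bar slides with 1.5 to 2.5 of play. Its own z axis is the sliding axis (up and out), x the tooth side. The foot starts 100 below this point along that axis: the bar is free of the guide after a straight pull of at least 105 along z
- pawl_pivot (a point): axis of the pawl's hinge, fixed on the guide; the hinge axis is the dispenser's own y
- pawl_tab (a point): middle of the grip area of the pawl's coral red tab, 63.5 from the pivot. Tab: upright plate when engaged, 16 wide across the hinge axis (own y), 5 thick, 40 tall, ending 11 above this point; 29 below this point a 34 wide cross bar. Pinch it across its 16 mm width (line of the hinge axis) from above; it may turn between the pads
- pawl (a joint): hinge of the steel yoke pawl, rad. 0: nose in the teeth, where its weight holds it and the bar cannot be drawn. It grows as the tab swings over towards the dispenser's own +x, about pawl_pivot; clear of teeth from 0.2, past balance at about 0.3; beyond that it falls by itself back to its stop at 1.35 and stays. Let go at 0.9 to 1.1 it drops back onto the stop
- rod_handle (a point): middle of the opening of the black stirrup handle on the loose toothed bar (0.12 to 0.22 kg). Own z points up along the bar, x to the teeth, y across. Handle 48 wide over its flat sides (y), 10 thick (x), sides 9 wide and flat from 16 below to 11 above; opening 30 wide, 31 tall, peaked: underside of the peak 15 above, outer top 26 above this point; bottom bar 16 to 25 below
- rod_foot (a point): middle of the lower end face of the bar, 162 from rod_handle along the bar's -z. Bar 16 wide (y) x 9 thick plus 3.5 mm ratchet teeth on +x. At the start the foot rests in the cartridge, about 68 above the table. It must never be lower than 30 above the table
- hook_seat (a point): top of the 7 mm brass wire at the lowest place of the hook, 225 above the table; below it a foot plate 135 x 92 with a dish 22 tall. Own x points level from the hook's tip back to the post (74 behind, its top 20 above the seat), y across, z up. The bar hung here has rod_handle about 15 below this point, its foot about 48 above the table
- hook_tip (a point): highest point of the hook's upturned end, 16 before hook_seat (own -x of the stand) and 14 above it. The wire is 7 mm thick; the handle's opening goes over this tip along the stand's +x and is then let down
- bottle_mid (a point): bystander on the hexagonal glass tray (208 over its corners, rim 13 tall) between dispenser and hook stand: frosted glass bottle 36 x 48, 90 tall with its dark cap; the point is its centre, half-way up
- atomizer_mid (a point): bystander on the tray: matte black atomizer, 31 diameter, 85 tall; the point is its centre, half-way up
- vial_a_mid (a point): bystander on the tray: clear ribbed glass vial with chrome cap, 30 diameter, 64 tall; the point is its centre, half-way up
- vial_b_mid (a point): bystander on the tray: pink ribbed glass vial with chrome cap, 30 diameter, 64 tall; the point is its centre, half-way up

How it is judged:
By the outcome, as a careful person would: the job done as asked, in the order asked, and still so for the second after the job is handed in, with the robot touching nothing.
It also fails if it takes over 61 s, if anything falls off the work surface, if the arm or the gripper's body presses on something with over 40 N, if the wrist force passes 120 N, or if a joint passes its speed limit or range.

## Working session

There is one attempt and no reset: what is moved stays moved. The work goes in short steps, Python scripts to look and compute and a tool call to move; the robot and the scene stay as the last step left them, time stands still between calls to the robot, and variables do not carry over. Pictures are saved under pics/ and viewed, and the job is handed in when it is done.

Besides the shell and the picture viewer there is one more tool, called after "Emit:" as a command line: name --argument value ..., lists and objects as JSON in quotes. drive_tool: Moves the arm, as the interface text tells. Its arguments: {"type":"object","properties":{"plan":{"type":"array","items":{"type":"number"}}},"required":["plan"]}

```bash
mkdir -p pics; python3 - <<'E'
from rig import *
import cv2
s=sense();print(s)
for n in ["scene","top","wrist"]:
    im=read_camera(n);cv2.imwrite(f"pics/{n}0.png",cv2.resize(im[:,:,::-1],(768,576)))
    cv2.imwrite(f"pics/{n}0raw.png",im[:,:,::-1])
    print(n,camera_info(n))
E
```

```text
{'clock': 0.0, 'q': array([ 1.11452676,  0.61594356, -0.01264322,  1.42497207,  0.00812888,
        1.10341064, -0.04039262]), 'joint_vel': array([-0.00050341,  0.00017206,  0.00121379, -0.00153661,  0.00223177,
       -0.0014474 , -0.00161846]), 'effort': array([ 3.45897161e-04, -4.69217134e+01,  2.58640861e-01, -1.71032631e+01,
        9.77574731e-03,  9.74032417e-03, -5.86093904e-06]), 'position': array([ 270.52498777, -590.18798737,  244.0980148 ]), 'tool_rot': array([-1.30490327e-03,  9.76988423e-01,  2.13288120e-01, -3.11139351e-04]), 'force': array([ 0.25961699, -0.42632349, -0.42145082]), 'torque': array([-0.01723446, -0.00274231,  0.0392139 ]), 'opening': 85.60039523865547}
scene {'K': array([[443.28401739,   0.        , 248.54582744],
       [  0.        , 443.28401739, 187.81910349],
       [  0.        ,   0.        ,   1.        ]]), 'world_to_cam': array([[ 5.93850725e-01,  8.04562026e-01, -4.61112457e-03,
        -3.44238682e+02],
       [-5.92662573e-01,  4.41308480e-01,  6.73793662e-01,
         2.67164424e+02],
       [ 5.44143723e-01, -3.97400014e-01,  7.38905162e-
[... 464 characters left out ...]
2],
       [-1.27028531e-01, -1.50566961e-02,  9.91784779e-01,
        -1.18883462e+03],
       [ 0.00000000e+00,  0.00000000e+00,  0.00000000e+00,
         1.00000000e+00]])}
wrist {'K': array([[287.50885781,   0.        , 247.98428756],
       [  0.        , 287.50885781, 191.64724885],
       [  0.        ,   0.        ,   1.        ]]), 'world_to_cam': array([[ 4.17504446e-01, -9.08673217e-01, -1.73832081e-03,
        -6.48810935e+02],
       [ 8.60058325e-01,  3.95783467e-01, -3.21955161e-01,
         4.29573306e+01],
       [ 2.93240031e-01,  1.32922654e-01,  9.46753322e-01,
        -3.81101400e+02],
       [ 0.00000000e+00,  0.00000000e+00,  0.00000000e+00,
         1.00000000e+00]])}
```

View pics/scene0.png

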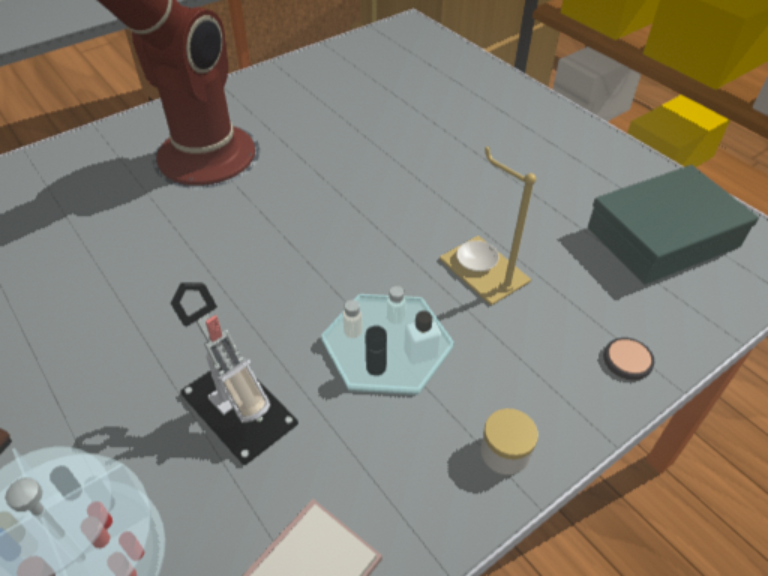

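View pics/top0.png

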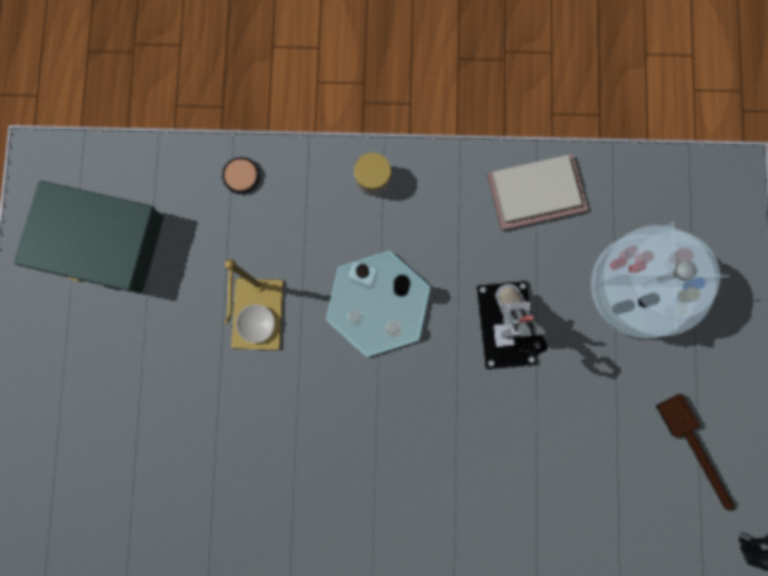

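View pics/wrist0.png

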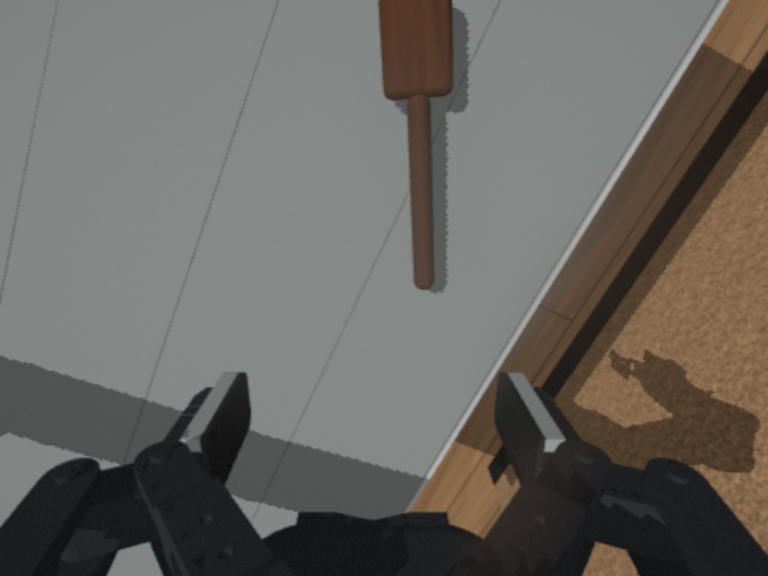

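```bash
cat > h.py <<'E'
import numpy as np,cv2
C={'scene':(np.array([[443.28401739,0,248.54582744],[0,443.28401739,187.81910349],[0,0,1]]),np.array([[5.93850725e-01,8.04562026e-01,-4.61112457e-03,-3.44238682e+02],[-5.92662573e-01,4.41308480e-01,6.73793662e-01,2.67164424e+02],[5.44143723e-01,-3.97400014e-01,7.38905162e-01,-1.37768844e+03]])),
'top':(np.array([[439.31166652,0,253.67303428],[0,439.31166652,196.27793431],[0,0,1]]),np.array([[2.71150886e-02,-9.99563824e-01,-1.17018723e-02,-2.04233718e+01],[9.91528378e-01,2.54058606e-02,1.27381388e-01,-6.25484261e+02],[-1.27028531e-01,-1.50566961e-02,9.91784779e-01,-1.18883462e+03]]))}
def cam(c):
    if isinstance(c,str): return C[c]
    return c['K'],c['world_to_cam'][:3]
def proj(c,p):
    K,M=cam(c); p=np.atleast_2d(p); x=p@M[:,:3].T+M[:,3]; x=x*[1,-1,-1]; u=x@K.T; return u[:,:2]/u[:,2:]
def ray(c,uv):
    K,M=cam(c); d=np.linalg.inv(K)@[uv[0],uv[1],1]*[1,-1,-1]; R=M[:,:3]; o=-R.T@M[:,3]; d=R.T@d; return o,d/np.linalg.norm(d)
def onz(c,uv,z):
    o,d=ray(c,uv); return o+d*(z-o[2])/d[2]
def tri(obs):
    A=0;b=0
    for c,uv in obs:
        o,d=ray(c,uv);P=np.eye(3)-np.outer(d,d);A=A+P;b=b+P@o
    x=np.linalg.solve(A,b); return x,[np.linalg.norm((np.eye(3)-np.outer(d,d))@(x-o)) for o,d in [ray(c,uv) for c,uv in obs]]
E
python3 - <<'E'
import cv2
def crop(f,x,y,w,h,s,o):
    im=cv2.imread(f)[y:y+h,x:x+w]; cv2.imwrite(o,cv2.resize(im,None,fx=s,fy=s,interpolation=cv2.INTER_CUBIC))
crop('pics/scene0raw.png',110,180,100,135,4.4,'pics/c1.png')
crop('pics/top0raw.png',300,170,120,90,6,'pics/c2.png')
crop('pics/scene0raw.png',280,85,100,125,4.6,'pics/c3.png')
crop('pics/top0raw.png',135,160,70,90,6,'pics/c4.png')
E
```

```text
(no output)
```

View pics/c1.png

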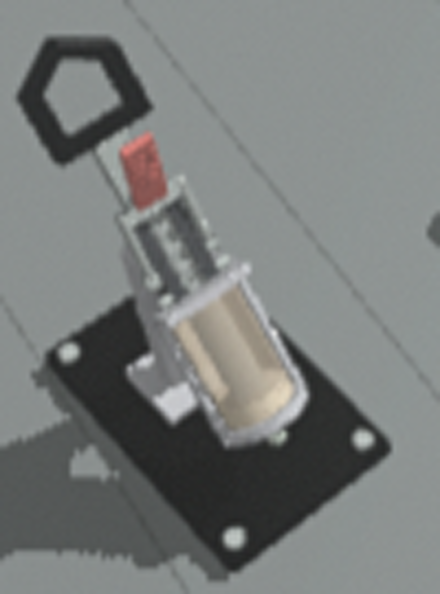

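View pics/c2.png

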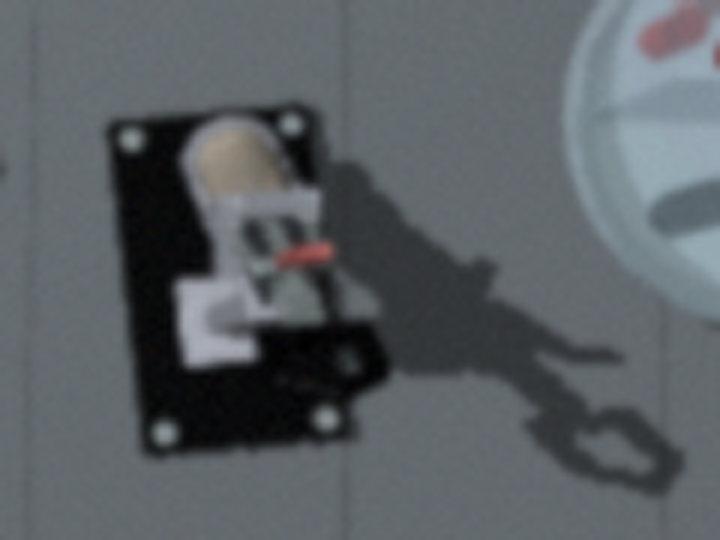

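View pics/c3.png

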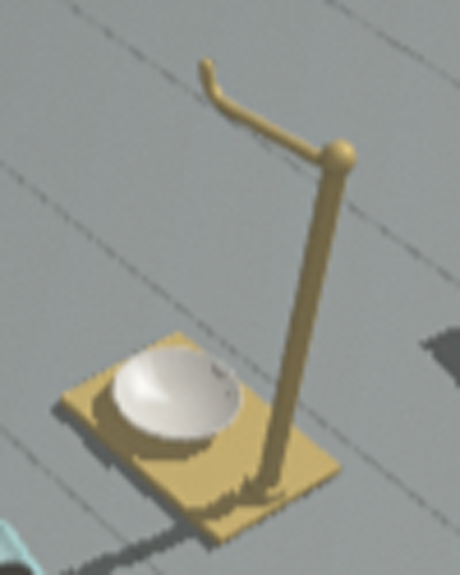

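View pics/c4.png

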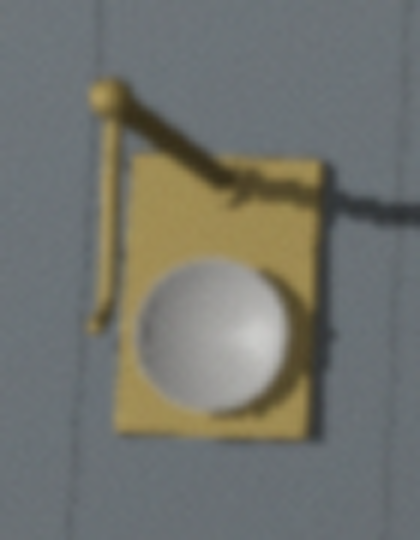

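```bash
python3 - <<'E'
from h import *
f1=lambda x,y:(x/4.4+110-.5+.5/4.4,y/4.4+180-.5+.5/4.4)
f2=lambda x,y:(x/6+300-.42,y/6+170-.42)
f3=lambda x,y:(x/4.6+280-.4,y/4.6+85-.4)
f4=lambda x,y:(x/6+135-.42,y/6+160-.42)
T=[onz('top',f2(*p),13) for p in [(131,139),(291,124),(326,418),(165,432)]]
S=[onz('scene',f1(*p),13) for p in [(68,352),(363,439),(233,538)]]
for p in T+S: print(p.round(1))
c=np.mean(T,0);print('centre',c)
T=np.array(T)
print('yaw',[np.arctan2(d[1],d[0]) for d in (T[1]-T[2],T[0]-T[3])],[np.arctan2(-d[0],d[1]) for d in (T[0]-T[1],T[3]-T[2])])
# handle opening center
print('handle',tri([('scene',f1(84,96)),('top',f2(348,358))]))
print('tab top', tri([('scene',f1(141,142)),('top',f2(325,252))]))
print('tab base', tri([('scene',f1(150,195)),('top',f2(283,257))]))
print('tip',tri([('scene',f3(207,65)),('top',f4(95,326))]))
print('ball',tri([('scene',f3(339,157)),('top',f4(109,98))]))
print('hook low',[tri([('scene',f3(214,92)),('top',f4(102,303))])])
pc=[onz('top',f4(*p),6) for p in [(135,157),(322,160),(312,437),(116,432)]]
ps=[onz('scene',f3(*p),6) for p in [(178,333),(341,465),(215,545),(57,402)]]
for p in pc+ps: print(p.round(1))
E
```

```text
[ 644.4 -196.7   13. ]
[ 653.5 -272.6   13. ]
[ 514.5 -289.    13. ]
[ 506.  -213.6   13. ]
[ 515.8 -289.4   13. ]
[ 645.8 -197.2   13. ]
[ 654.5 -273.    13. ]
centre [ 579.6040885  -242.98915028   13.        ]
yaw [np.float64(0.11713338621466585), np.float64(0.12198699056958326)] [np.float64(0.11986255512417869), np.float64(0.11314296458859831)]
handle (array([ 533.89016728, -253.12904331,  200.36323949]), [np.float64(4.900340520795896), np.float64(4.900340520795811)])
tab top (array([ 575.29633396, -244.75169019,  203.71278198]), [np.float64(3.3976877415166715), np.float64(3.3976877415166045)])
tab base (array([ 574.27576294, -241.18905034,  164.35513986]), [np.float64(2.461632083798583), np.float64(2.4616320837985595)])
tip (array([552.90338807, 233.97375195, 233.99301163]), [np.float64(0.230097069158656), np.float64(0.23009706915861877)])
ball (array([642.98874917, 233.0994463 , 235.43632378]), [np.float64(0.3956152071967408), np.float64(0.39561520719681387)])
hook low [(array([562.173196  , 233.25919125, 223.9406665 ]), [np.float64(1.4130691537206832), np.float64(1.413069153720716)])]
[653.7 276.6   6. ]
[654.5 186.3   6. ]
[521.5 184.9   6. ]
[521.4 278.4   6. ]
[522.8 276.4   6. ]
[654.7 277.    6. ]
[655.8 181.3   6. ]
[523.7 182.7   6. ]
```

```bash
cat >> h.py <<'E'
from scipy.spatial.transform import Rotation as Ro
def q2R(q): return Ro.from_quat([q[1],q[2],q[3],q[0]]).as_matrix()
E
python3 - <<'E'
from h import *
from rig import *
s=sense();c=camera_info('wrist');M=c['world_to_cam'];o=-M[:3,:3].T@M[:3,3];R=q2R(s['tool_rot'])
print(R.round(3));print('cam in tool',R.T@(o-s['position']),'look',R.T@(-M[2,:3]))
# yaw to target, shift in tool frame after rotation
yw=.118;Rt=np.array([[np.cos(yw),np.sin(yw),0],[np.sin(yw),-np.cos(yw),0],[0,0,-1]])
print((Ro.from_matrix(R.T@Rt)).as_rotvec())
for tgt in [(480,-255,345)]: print(Rt.T@(np.array(tgt)-s['position']))
E
```

```text
[[ 0.909  0.417 -0.001]
 [ 0.417 -0.909  0.002]
 [-0.    -0.002 -1.   ]]
cam in tool [  82.59338126   -0.31623914 -129.105161  ] look [-3.21945295e-01  4.68870560e-04  9.46758157e-01]
[-0.00194151  0.00031767  0.31189139]
[ 247.39101009 -308.40288389 -100.59301387]
```

Emit:
drive_tool --plan '[0, 0, -3.4, 0, 0, 0.104, 8.5, 0, 0, -3.4, 0, 0, 0.104, 8.5, 0, 0, -3.2, 0, 0, 0.104, 8.5, 2.7, -3.0, 0, 0, 0, 0, 8.5, 2.7, -3.0, 0, 0, 0, 0, 8.5, 2.7, -3.0, 0, 0, 0, 0, 8.5, 2.7, -3.0, 0, 0, 0, 0, 8.5, 2.7, -3.0, 0, 0, 0, 0, 8.5]'

```text
clock: 0.82
position: [387.9, -424.1, 345.1]
tool_rot: [-0.0, 0.998, 0.059, -0.0]
force: [1.1, -1.0, -0.2]
opening: 84.7
```

Emit:
drive_tool --plan '[2.7, -3.1, 0, 0, 0, 0, 8.5, 2.7, -3.1, 0, 0, 0, 0, 8.5, 2.7, -3.1, 0, 0, 0, 0, 8.5, 2.7, -3.1, 0, 0, 0, 0, 8.5, 2.5, -3.1, 0, 0, 0, 0, 8.5, 0, 0, 0, 0, 0, 0, 8.5]'

```text
clock: 1.32
position: [506.8, -245.1, 344.9]
tool_rot: [-0.004, 0.998, 0.068, 0.002]
force: [1.1, 1.1, -0.2]
opening: 85.3
```

```bash
python3 - <<'E'
from rig import *
import cv2,pickle
s=sense();c=camera_info('wrist');im=read_camera('wrist')
pickle.dump((s,c),open('w1.pkl','wb'));cv2.imwrite('pics/w1raw.png',im[:,:,::-1]);cv2.imwrite('pics/w1.png',cv2.resize(im[:,:,::-1],(768,576),interpolation=cv2.INTER_CUBIC));print(s)
E
```

```text
{'clock': 1.3167, 'q': array([ 4.30551878e-01,  3.96905758e-01, -2.14307179e-02,  1.51971321e+00,
       -9.31483490e-04,  1.22524871e+00, -1.02455783e+00]), 'joint_vel': array([ 0.07238911, -0.00300801,  0.10258805,  0.01134214,  0.06353657,
        0.00977686,  0.08176405]), 'effort': array([ 3.48130859e+00, -3.82601273e+01,  2.86283277e+00, -1.81227958e+01,
        5.17951213e-01,  6.05831301e-03, -3.96487014e-01]), 'position': array([ 506.83949699, -245.12085331,  344.89339131]), 'tool_rot': array([-0.00411045,  0.99770765,  0.0675164 ,  0.00202264]), 'force': array([ 1.07956046,  1.08547327, -0.22692244]), 'torque': array([ 0.07323873, -0.06372043,  0.02647888]), 'opening': 85.3063798372455}
```

View pics/w1.png

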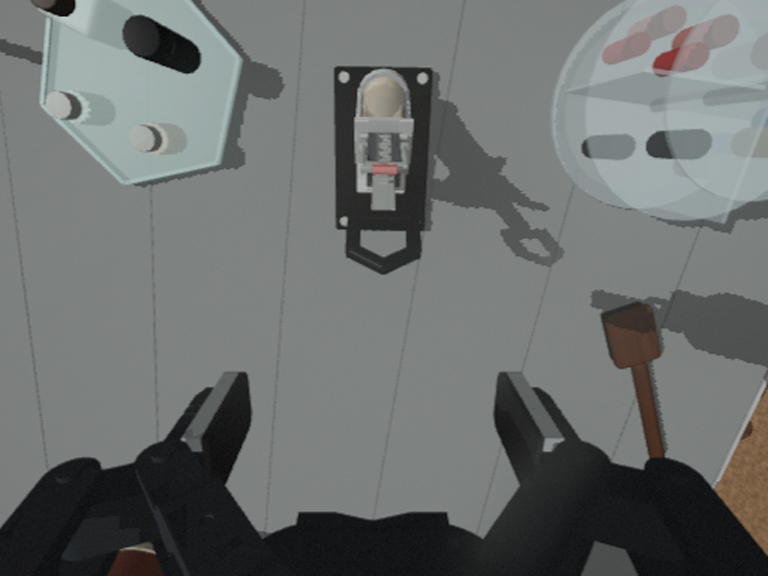

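```bash
python3 - <<'E'
from h import *
import pickle
s,c=pickle.load(open('w1.pkl','rb'))
for n,roi in [('scene0raw',(110,180,100,135)),('top0raw',(300,170,85,90)),('w1raw',(215,90,80,80))]:
    im=cv2.imread(f'pics/{n}.png');x,y,w,h=roi
    hsv=cv2.cvtColor(im,cv2.COLOR_BGR2HSV)[y:y+h,x:x+w];m=((hsv[...,0]<8)|(hsv[...,0]>172))&(hsv[...,1]>90)
    v,u=np.nonzero(m);print(n,len(u),u.min()+x,u.max()+x,v.min()+y,v.max()+y,(u.mean()+x,v.mean()+y), cv2.minAreaRect(np.c_[u+x,v+y].astype(np.float32)))
im=cv2.imread('pics/w1raw.png')[30:190,210:300];cv2.imwrite('pics/c5.png',cv2.resize(im,None,fx=3.7,fy=3.7,interpolation=cv2.INTER_CUBIC))
E
```

```text
scene0raw 96 138 146 211 226 (np.float64(142.3125), np.float64(218.32291666666666)) ((142.36695861816406, 218.38992309570312), (14.367395401000977, 6.992132186889648), 73.3007583618164)
top0raw 23 327 354 198 236 (np.float64(347.7826086956522), np.float64(212.69565217391306)) ((342.3988037109375, 214.80809020996094), (38.63935852050781, 24.198123931884766), 79.5625228881836)
w1raw 3 250 258 110 115 (np.float64(253.66666666666666), np.float64(113.33333333333333)) ((254.42137145996094, 113.17414855957031), (1.5899968147277832, 9.433980941772461), 57.9946174621582)
```

View pics/c5.png

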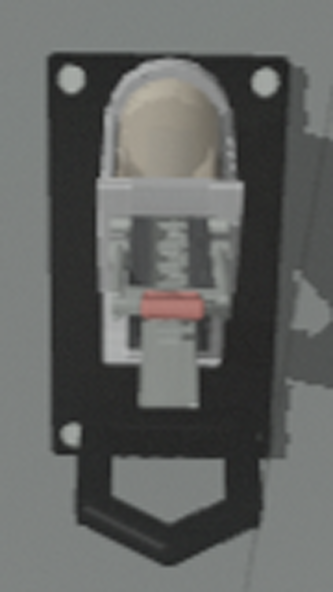

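```bash
python3 - <<'E'
from h import *
import pickle
s,c=pickle.load(open('w1.pkl','rb'))
f1=lambda x,y:(x/4.4+110-.4,y/4.4+180-.4)
f2=lambda x,y:(x/6+300-.42,y/6+170-.42)
fw=lambda x,y:(x/3.7+210-.37,y/3.7+30-.37)
yw=.118;o=np.array([580,-243,0]);D=np.array([[np.cos(yw),-np.sin(yw),0],[np.sin(yw),np.cos(yw),0],[0,0,1]])
def show(n,r): print(n,r[0].round(1),'disp',((r[0]-o)@D).round(1),np.round(r[1],1))
show('peak',tri([('scene',f1(50,40)),(c,fw(168,564))]))
show('cornerL',tri([('scene',f1(20,97)),(c,fw(78,518))]))
show('cornerR',tri([('scene',f1(108,40)),(c,fw(262,520))]))
show('tabtop',tri([('scene',f1(141,140)),(c,fw(172,303)),('top',f2(327,251))]))
show('tabtop',tri([('scene',f1(141,140)),(c,fw(172,303))]))
for p in [(71,79),(265,80),(71,433)]: show('screw',(onz(c,fw(*p),13),0))
a=.62;zb=np.array([-np.sin(a),0,np.cos(a)])
print(zb, D@zb)
E
```

```text
peak [ 512.3 -249.9  215.3] disp [-68.1   1.2 215.3] [0.1 0.1]
cornerL [ 507.  -246.1  180. ] disp [-72.9   5.5 180. ] [22. 22.]
cornerR [ 543.6 -251.6  245.8] disp [-37.2  -4.2 245.8] [17.9 17.9]
tabtop [ 575.4 -243.9  205.4] disp [ -4.7  -0.3 205.4] [2.9 1.9 4.5]
tabtop [ 575.2 -241.6  202.8] disp [ -4.6   2.  202.8] [0.5 0.5]
screw [ 644.5 -195.4   13. ] disp [69.7 39.7 13. ] 0
screw [ 654.5 -271.    13. ] disp [ 70.6 -36.5  13. ] 0
screw [ 506.  -211.4   13. ] disp [-69.8  40.1  13. ] 0
[-0.58103516  0.          0.81387846] [-0.57699469 -0.06840315  0.81387846]
```

```bash
python3 - <<'E'
from h import *
import pickle
s,c=pickle.load(open('w1.pkl','rb'))
f1=lambda x,y:(x/4.4+110-.4,y/4.4+180-.4)
fw=lambda x,y:(x/3.7+210-.37,y/3.7+30-.37)
yw=.118;o=np.array([580,-243,0]);D=np.array([[np.cos(yw),-np.sin(yw),0],[np.sin(yw),np.cos(yw),0],[0,0,1]])
def show(n,r): print(n,r[0].round(1),'disp',((r[0]-o)@D).round(1),np.round(r[1],1))
show('R',tri([('scene',f1(20,97)),(c,fw(262,520))]))
show('L',tri([('scene',f1(108,40)),(c,fw(78,518))]))
a=.62;zb=np.array([-np.sin(a),0,np.cos(a)]);xb=np.array([np.cos(a),0,np.sin(a)])
for h in [np.array([-50,0,200.]),np.array([-53,0,194])]:
  for nm,z,y in [('peak',26,0),('L',11,24),('R',11,-24),('bL',-25,24),('bR',-25,-24)]:
    for t in (-5,5):
        p=o+D@(h+zb*z+np.array([0,y,0])+xb*t)
        a1=(proj('scene',p)[0]-[109.6,179.6])*4.4;a2=(proj(c,p)[0]-[209.63,29.63])*3.7
        print(nm,t,a1.round(),a2.round())
E
```

```text
R [ 524.7 -272.6  205. ] disp [-58.4 -22.9 205. ] [0.5 0.5]
L [ 518.2 -226.3  205.3] disp [-59.4  23.8 205.3] [0.8 0.8]
peak -5 [44. 35.] [172. 572.]
peak 5 [52. 36.] [174. 547.]
L -5 [109.  37.] [ 80. 524.]
L 5 [116.  38.] [ 79. 498.]
R -5 [13. 94.] [265. 528.]
R 5 [20. 96.] [269. 502.]
bL -5 [148. 107.] [ 87. 425.]
bL 5 [156. 108.] [ 85. 399.]
bR -5 [ 55. 165.] [258. 429.]
bR 5 [ 62. 167.] [262. 402.]
peak -5 [44. 41.] [172. 576.]
peak 5 [51. 42.] [173. 552.]
L -5 [107.  42.] [ 81. 529.]
L 5 [115.  44.] [ 80. 504.]
R -5 [13. 99.] [262. 533.]
R 5 [ 20. 101.] [266. 508.]
bL -5 [146. 112.] [ 88. 432.]
bL 5 [154. 113.] [ 87. 407.]
bR -5 [ 54. 170.] [256. 436.]
bR 5 [ 61. 172.] [259. 410.]
```

```bash
python3 - <<'E'
from h import *
im=cv2.imread('pics/scene0raw.png')[205:262,130:172];cv2.imwrite('pics/c6.png',cv2.resize(im,None,fx=10,fy=10,interpolation=cv2.INTER_CUBIC))
im=cv2.imread('pics/w1raw.png')[70:142,230:282];cv2.imwrite('pics/c7.png',cv2.resize(im,None,fx=8,fy=8,interpolation=cv2.INTER_CUBIC))
E
```

```text
(no output)
```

View pics/c6.png

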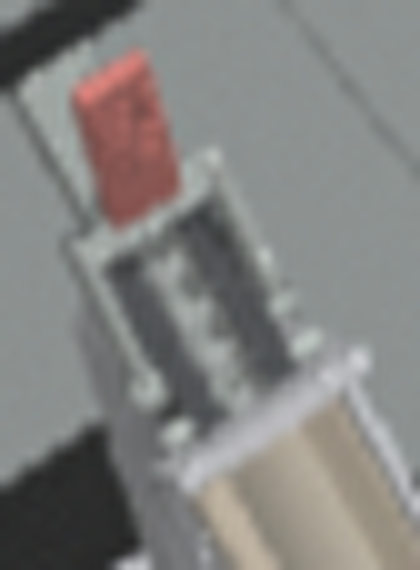

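View pics/c7.png

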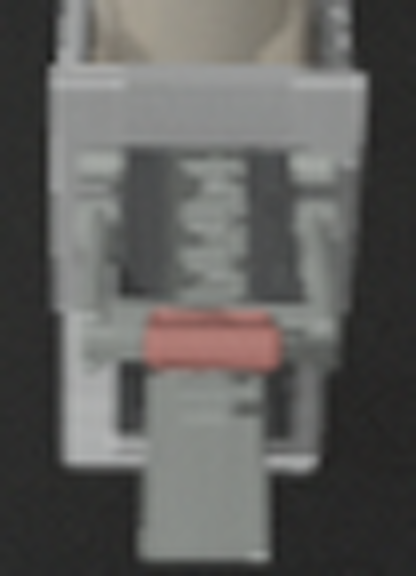

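```bash
python3 - <<'E'
from h import *
import pickle
s,c=pickle.load(open('w1.pkl','rb'))
f=lambda x,y:(x/10+130-.45,y/10+205-.45)
fw=lambda x,y:(x/8+230-.44,y/8+70-.44)
yw=.118;o=np.array([580,-243,0]);D=np.array([[np.cos(yw),-np.sin(yw),0],[np.sin(yw),np.cos(yw),0],[0,0,1]])
def show(n,r): print(n,r[0].round(1),'disp',((r[0]-o)@D).round(1),np.round(r[1],1))
show('piv-',tri([('scene',f(148,390)),(c,fw(318,210))]))
show('piv+',tri([('scene',f(285,300)),(c,fw(100,212))]))
show('post-',tri([('scene',f(178,430)),(c,fw(318,165))]))
show('post+',tri([('scene',f(308,342)),(c,fw(100,165))]))
show('tabtop',tri([('scene',f(112,75)),(c,fw(212,333))]))
show('cb-',tri([('scene',f(80,245)),(c,fw(333,345))]))
show('cb+',tri([('scene',f(210,160)),(c,fw(88,350))]))
E
```

```text
piv- [ 590.4 -256.8  131.2] disp [  8.7 -15.  131.2] [0.6 0.6]
piv+ [ 586.2 -225.6  130.2] disp [  8.2  16.6 130.2] [0.1 0.1]
post- [ 596.7 -255.7  123.9] disp [ 15.1 -14.6 123.9] [0.1 0.1]
post+ [ 592.4 -224.9  122.7] disp [ 14.5  16.5 122.7] [0.2 0.2]
tabtop [ 575.1 -242.5  201.9] disp [ -4.8   1.1 201.9] [0.5 0.5]
cb- [ 574.2 -258.4  161.2] disp [ -7.5 -14.6 161.2] [0.6 0.6]
cb+ [ 568.8 -227.3  158.4] disp [ -9.3  16.9 158.4] [0.2 0.2]
```

```bash
cat >> h.py <<'E'
yw=.118;o_=np.array([580,-243,0]);D=np.array([[np.cos(yw),-np.sin(yw),0],[np.sin(yw),np.cos(yw),0],[0,0,1]])
def go(tgt,Rt=None):
    from rig import sense
    s=sense();R=q2R(s['tool_rot']);p=s['position']
    if Rt is None: Rt=np.c_[D[:,0],-D[:,1],[0,0,-1]]
    print('clk',s['clock'],'pos',p.round(1),'f',s['force'].round(1),'open',s['opening'].round(1),'vel',abs(s['joint_vel']).max().round(3))
    print('shift first(cm, current axes)',(R.T@(np.array(tgt)-p)/10).round(2),'rotvec',Ro.from_matrix(R.T@Rt).as_rotvec().round(3),'shift after rot',(Rt.T@(np.array(tgt)-p)/10).round(2))
E
python3 -c "
from h import *
go((575,-243.1,250))"
```

```text
Traceback (most recent call last):
  File "h.py", line 25, in go
    print('clk',s['clock'],'pos',p.round(1),'f',s['force'].round(1),'open',s['opening'].round(1),'vel',abs(s['joint_vel']).max().round(3))
                                                                           ^^^^^^^^^^^^^^^^^^
AttributeError: 'float' object has no attribute 'round'
```

```bash
sed -i "s/s\['opening'\].round(1)/round(s['opening'],1)/" h.py
python3 -c "
from h import *
go((575,-243.1,250))"
```

```text
clk 1.3667 pos [ 504.2 -250.1  344.8] f [-0.4 -0.8  0.3] open 84.9 vel 0.106
shift first(cm, current axes) [7.1  0.26 9.49] rotvec [-0.004 -0.001  0.012] shift after rot [7.11 0.14 9.48]
```

Emit:
drive_tool --plan '[3.5, 0.1, 0, 0, 0, 0, 5, 3.5, 0.1, 0.5, 0, 0, 0, 5, 0, 0, 3, 0, 0, 0, 5, 0, 0, 3, 0, 0, 0, 5, 0, 0, 3, 0, 0, 0, 5, 0, 0, 0, 0, 0, 0, 5, 0, 0, 0, 0, 0, 0, 5, 0, 0, 0, 0, 0, 0, 5]'

```text
clock: 2.03
position: [571.5, -251.4, 252.1]
tool_rot: [0.001, 0.998, 0.058, 0.001]
force: [-0.4, 0.3, 1.2]
opening: 49.8
```

```bash
python3 - <<'E'
from h import *
from rig import *
import pickle
go((575,-243.1,188))
s=sense();c=camera_info('wrist');im=read_camera('wrist')
pickle.dump((s,c),open('w2.pkl','wb'));cv2.imwrite('pics/w2raw.png',im[:,:,::-1]);cv2.imwrite('pics/w2.png',cv2.resize(im[:,:,::-1],(768,576),interpolation=cv2.INTER_CUBIC))
E
```

```text
clk 2.0333 pos [ 571.5 -251.4  252.1] f [-0.4  0.3  1.2] open 49.8 vel 0.023
shift first(cm, current axes) [ 0.43 -0.79  6.41] rotvec [ 0.002 -0.002 -0.001] shift after rot [ 0.45 -0.78  6.41]
```

View pics/w2.png

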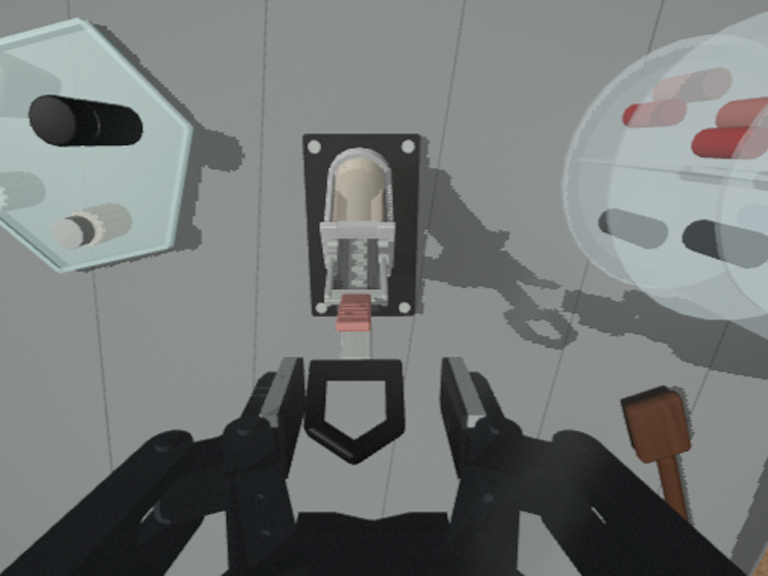

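Emit:
drive_tool --plan '[0.4, -0.8, 0, 0, 0, 0, 5, 0, 0, 1.5, 0, 0, 0, 5, 0, 0, 1.5, 0, 0, 0, 5, 0, 0, 0.4, 0, 0, 0, 5, 0, 0, 0, 0, 0, 0, 5]'

```text
clock: 2.5
position: [573.9, -241.1, 216.4]
tool_rot: [-0.0, 0.998, 0.059, -0.0]
force: [0.3, 0.7, 0.8]
opening: 49.8
```

```bash
python3 - <<'E'
from h import *
from rig import *
import pickle
go((575,-243.1,188))
im=read_camera('wrist')
cv2.imwrite('pics/w3.png',cv2.resize(im[:,:,::-1],(768,576),interpolation=cv2.INTER_CUBIC))
E
```

```text
clk 2.5 pos [ 573.9 -241.1  216.4] f [0.3 0.7 0.8] open 49.8 vel 0.031
shift first(cm, current axes) [0.09 0.21 2.84] rotvec [-0.001  0.     0.   ] shift after rot [0.09 0.21 2.84]
```

View pics/w3.png

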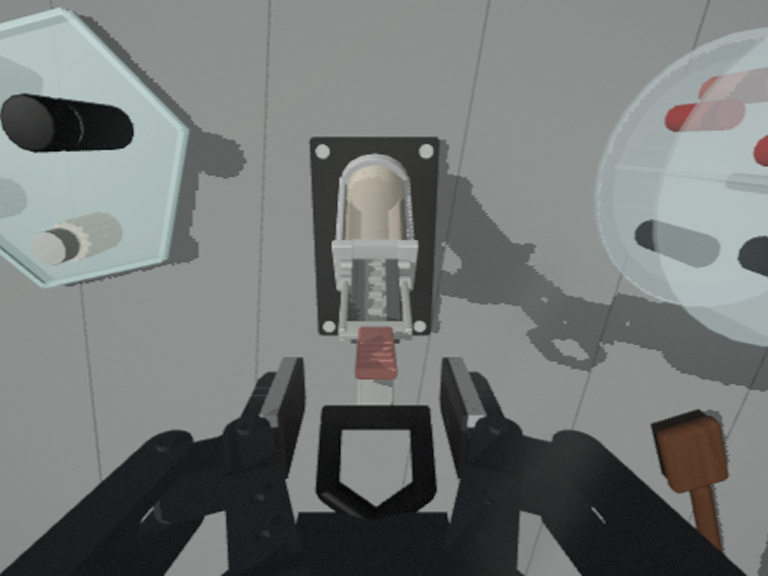

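Emit:
drive_tool --plan '[0.1, 0.2, 1.4, 0, 0, 0, 5, 0, 0, 1.4, 0, 0, 0, 5, 0, 0, 0, 0, 0, 0, 5, 0, 0, 0, 0, 0, 0, 1.2, 0, 0, 0, 0, 0, 0, 1.2, 0, 0, 0, 0, 0, 0, 1.2, 0, 0, 0, 0, 0, 0, 1.2, 0, 0, 0, 0, 0, 0, 1.2]'

```text
clock: 3.22
position: [575.9, -242.4, 190.2]
tool_rot: [-0.001, 0.998, 0.059, 0.001]
force: [-1.1, 2.9, 6.2]
opening: 14.6
```

```bash
python3 - <<'E'
from h import *
from rig import *
import pickle
go((575,-243.1,188))
im=read_camera('wrist')
cv2.imwrite('pics/w4.png',cv2.resize(im[:,:,::-1],(768,576),interpolation=cv2.INTER_CUBIC))
E
```

```text
clk 3.2167 pos [ 575.9 -242.4  190.2] f [-1.1  2.9  6.2] open 14.6 vel 0.003
shift first(cm, current axes) [-0.1   0.06  0.22] rotvec [-0.001 -0.002  0.001] shift after rot [-0.1   0.06  0.22]
```

View pics/w4.png

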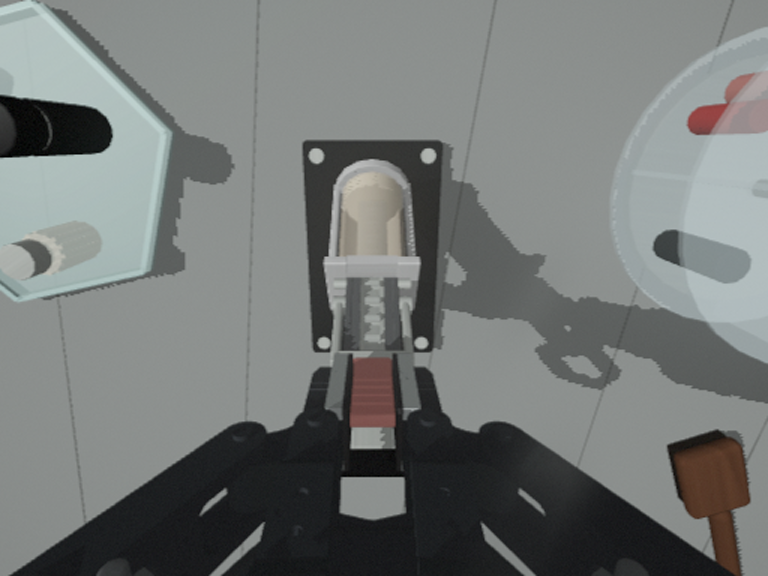

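Emit:
drive_tool --plan '[0.6, 0, -0.15, 0, 0, 0, 1.2, 0.6, 0, -0.05, 0, 0, 0, 1.2, 0.6, 0, 0.05, 0, 0, 0, 1.2, 0.6, 0, 0.05, 0, 0, 0, 1.2, 0.6, 0, 0.15, 0, 0, 0, 1.2, 0.6, 0, 0.2, 0, 0, 0, 1.2]'

```text
clock: 3.77
position: [607.8, -238.6, 186.3]
tool_rot: [-0.001, 0.998, 0.059, -0.004]
force: [-5.8, 3.8, 7.0]
opening: 14.1
```

```bash
python3 - <<'E'
from h import *
from rig import *
go((575,-243.1,188))
im=read_camera('wrist')
cv2.imwrite('pics/w5.png',cv2.resize(im[:,:,::-1],(768,576),interpolation=cv2.INTER_CUBIC))
E
```

```text
clk 3.7667 pos [ 607.8 -238.6  186.3] f [-5.8  3.8  7. ] open 14.1 vel 0.181
shift first(cm, current axes) [-3.31  0.06 -0.14] rotvec [-0.003  0.008 -0.   ] shift after rot [-3.31  0.06 -0.17]
```

View pics/w5.png

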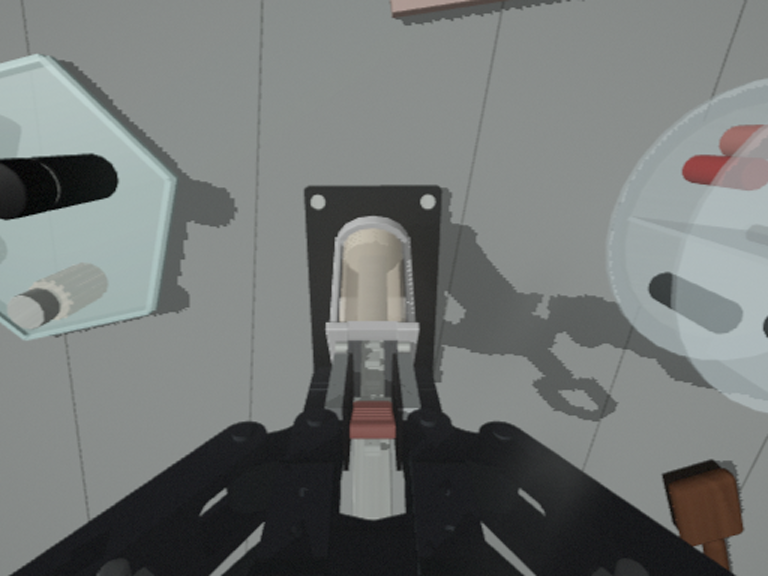

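Emit:
drive_tool --plan '[0.6, 0, 0.2, 0, 0, 0, 1.2, 0.6, 0, 0.25, 0, 0, 0, 1.2, 0.55, 0, 0.3, 0, 0, 0, 1.2, 0.5, 0, 0.35, 0, 0, 0, 1.2, 0.5, 0, 0.4, 0, 0, 0, 1.2, 0, 0, 0, 0, 0, 0, 1.2]'

```text
clock: 4.32
position: [637.7, -235.0, 169.7]
tool_rot: [-0.001, 0.998, 0.06, -0.002]
force: [-3.2, 3.8, 1.5]
opening: 13.8
```

```bash
python3 - <<'E'
from h import *
from rig import *
go((575,-243.1,188))
for n in ['wrist','scene']:
    im=read_camera(n)
    if n=='scene': im=im[150:310,90:250]
    cv2.imwrite(f'pics/{n}6.png',cv2.resize(im[:,:,::-1],(768,576) if n=='wrist' else (600,600),interpolation=cv2.INTER_CUBIC))
E
```

```text
clk 4.3167 pos [ 637.7 -235.   169.7] f [-3.2  3.8  1.5] open 13.8 vel 0.014
shift first(cm, current axes) [-6.33  0.06 -1.81] rotvec [-0.002  0.003  0.001] shift after rot [-6.33  0.07 -1.83]
```

View pics/wrist6.png

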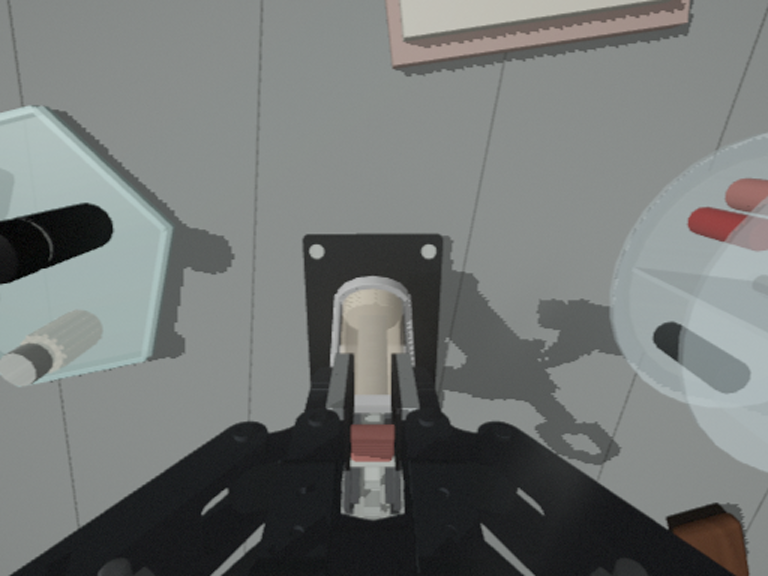

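View pics/scene6.png

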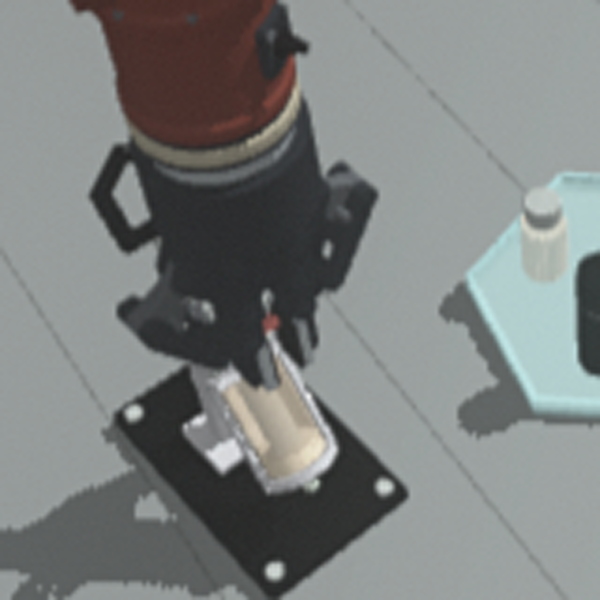

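Emit:
drive_tool --plan '[0, 0, 0, 0, 0, 0, 4, 0, 0, 0, 0, 0, 0, 4, 0, 0, 0, 0, 0, 0, 4, 0, 0, 0, 0, 0, 0, 4]'

```text
clock: 4.75
position: [638.9, -237.3, 171.5]
tool_rot: [0.001, 0.998, 0.058, 0.001]
force: [0.3, -0.5, -0.1]
opening: 40.1
```

```bash
python3 - <<'E'
from h import *
from rig import *
go((575,-243.1,188))
for n in ['wrist']:
    im=read_camera(n)
    cv2.imwrite(f'pics/{n}7.png',cv2.resize(im[:,:,::-1],(768,576) if n=='wrist' else (600,600),interpolation=cv2.INTER_CUBIC))
E
```

```text
clk 4.75 pos [ 638.9 -237.3  171.5] f [ 0.3 -0.5 -0.1] open 40.1 vel 0.007
shift first(cm, current axes) [-6.41 -0.17 -1.67] rotvec [ 0.002 -0.002 -0.001] shift after rot [-6.41 -0.18 -1.65]
```

View pics/wrist7.png

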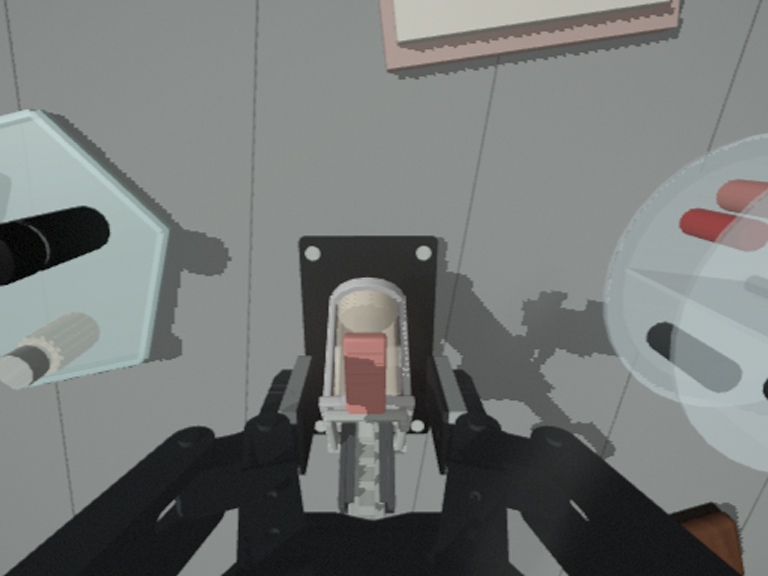

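Emit:
drive_tool --plan '[0, 0, -3.5, 0, 0, 0, 4, 0, 0, -3.5, 0, 0, 0, 5, 0, 0, -3.5, 0, 0, 0, 8.5, -3.5, 0, -1, 0, 0, 0, 8.5, -3.8, 0, 0, 0, 0, 0, 8.5, -3.8, 0, 0, 0, 0, 0, 8.5, -3.8, 0, 0, 0, 0, 0, 8.5, 0, 0, 0, 0, 0, 0, 8.5]'

```text
clock: 5.47
position: [480.6, -256.4, 285.5]
tool_rot: [0.0, 0.999, 0.055, -0.005]
force: [-0.7, -0.8, -0.5]
opening: 84.8
```

Emit:
drive_tool --plan '[0, 0, 0, 0, 0.103, 0, 8.5, 0, 0, 0, 0, 0.103, 0, 8.5, 0, 0, 0, 0, 0.103, 0, 8.5, 0, 0, 0, 0, 0.103, 0, 8.5, 0, 0, 0, 0, 0.103, 0, 8.5, 0, 0, 0, 0, 0.105, 0, 8.5, 0, 0, 0, 0, 0, 0, 8.5, 0, 0, 0, 0, 0, 0, 8.5]'

```text
clock: 6.13
position: [489.7, -255.0, 285.5]
tool_rot: [-0.018, 0.954, 0.055, 0.295]
force: [1.4, 0.1, 0.5]
opening: 85.0
```

```bash
cat >> h.py <<'E'
_a=.62
RG=D@np.c_[[np.cos(_a),0,np.sin(_a)],[0,-1,0],[np.sin(_a),0,-np.cos(_a)]]
E
python3 - <<'E'
from h import *
from rig import *
import pickle
go(o_+D@np.array([-93.6,0,260]),RG); print(sense()['q'].round(2))
s=sense();c=camera_info('wrist');im=read_camera('wrist')
pickle.dump((s,c),open('w8.pkl','wb'));cv2.imwrite('pics/w8raw.png',im[:,:,::-1])
cv2.imwrite(f'pics/w8.png',cv2.resize(im[:,:,::-1],(768,576),interpolation=cv2.INTER_CUBIC))
im=read_camera('scene')
cv2.imwrite(f'pics/s8.png',cv2.resize(im[:,:,::-1],(768,576),interpolation=cv2.INTER_CUBIC))
E
```

```text
clk 6.1333 pos [ 489.7 -255.   285.5] f [1.4 0.1 0.5] open 85.0 vel 0.094
shift first(cm, current axes) [-1.65 -0.12  1.97] rotvec [-0.001  0.021 -0.004] shift after rot [-1.69 -0.13  1.93]
[ 0.96  0.31 -0.4   2.03 -0.66  0.44 -0.3 ]
```

View pics/w8.png

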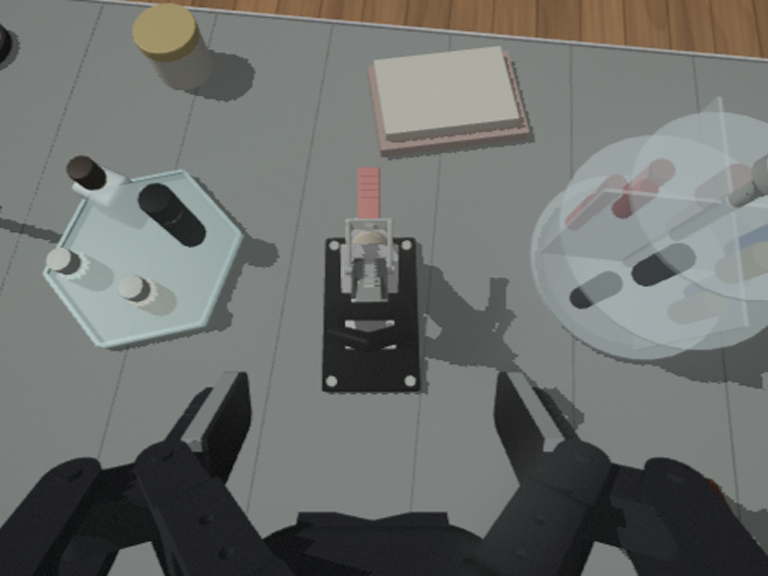

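View pics/s8.png

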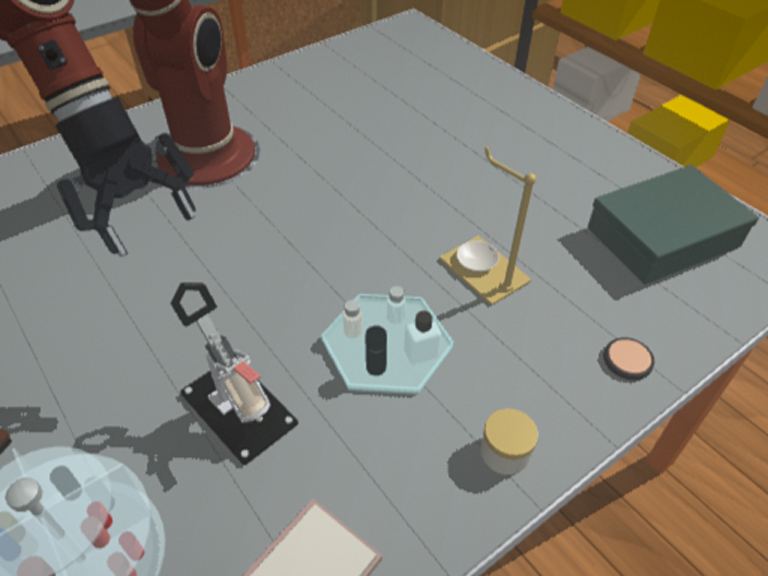

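```bash
python3 - <<'E'
from h import *
import pickle
s,c=pickle.load(open('w8.pkl','rb'))
zb=-RG[:,2];xb=RG[:,0];yb=D[:,1]
h=o_+D@np.array([-50,0,199.])
for n,z,y,x in [('peak',26,0,0),('L',11,24,5),('L',11,24,-5),('R',11,-24,5),('R',11,-24,-5)]:
    print(n,(proj(c,h+zb*z+yb*y+xb*x)[0]*1.5).round(1))
for p in [(-70,38,13),(-70,-38,13),(70,38,13),(70,-38,13)]: print((proj(c,o_+D@np.array(p))[0]*1.5).round(1))
im=cv2.imread('pics/w8raw.png')[150:265,205:290];cv2.imwrite('pics/c8.png',cv2.resize(im,None,fx=6,fy=5,interpolation=cv2.INTER_CUBIC))
E
```

```text
peak [369.9 345.2]
L [325.4 324. ]
L [326.1 340.7]
R [414.8 323.7]
R [414.2 340.5]
[332.3 380.2]
[410.8 380. ]
[335.3 244.7]
[407.4 244.5]
```

View pics/c8.png

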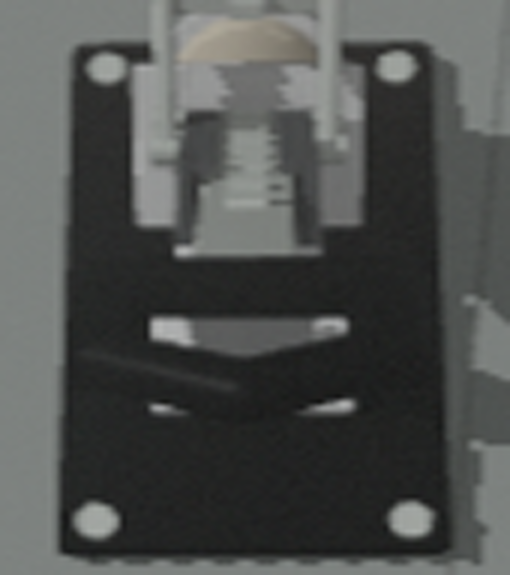

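```bash
python3 - <<'E'
from h import *
go(o_+D@np.array([-86.3,0,253]),RG)
E
```

```text
clk 6.2333 pos [ 492.2 -253.1  286.6] f [1.4 0.3 0.6] open 84.9 vel 0.038
shift first(cm, current axes) [-1.73  0.04  2.89] rotvec [-0.003  0.019  0.002] shift after rot [-1.79  0.03  2.85]
```

Emit:
drive_tool --plan '[-0.9, 0, 1.4, 0, 0.018, 0, 8.5, -0.9, 0, 1.5, 0, 0, 0, 8.5, 0, 0, 1.5, 0, 0, 0, 8, 0, 0, 1.5, 0, 0, 0, 7.5, 0, 0, 0, 0, 0, 0, 7, 0, 0, 0, 0, 0, 0, 7]'

```text
clock: 6.73
position: [511.9, -248.9, 227.3]
tool_rot: [-0.02, 0.951, 0.059, 0.304]
force: [0.3, -0.3, -0.1]
opening: 70.0
```

```bash
python3 - <<'E'
from h import *
from rig import *
go(o_+D@np.array([-45.6,0,196]),RG)
im=read_camera('wrist')
cv2.imwrite(f'pics/w9.png',cv2.resize(im[:,:,::-1],(768,576),interpolation=cv2.INTER_CUBIC))
E
```

```text
clk 6.7333 pos [ 511.9 -248.9  227.3] f [ 0.3 -0.3 -0.1] open 70.0 vel 0.028
shift first(cm, current axes) [0.03 0.24 3.87] rotvec [-0.006  0.001  0.004] shift after rot [0.03 0.22 3.87]
```

View pics/w9.png

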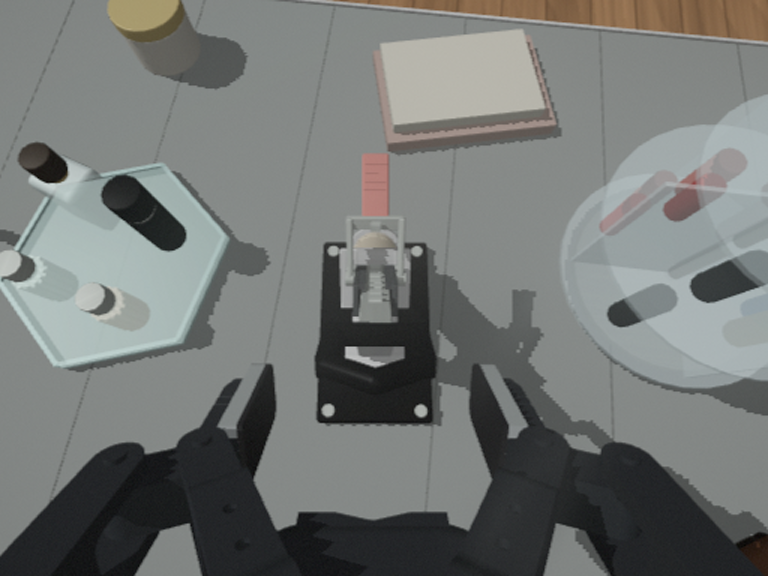

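Emit:
drive_tool --plan '[0, 0.1, 1.3, 0, 0, 0, 7, 0, 0.1, 1.3, 0, 0, 0, 7, 0, 0, 1.2, 0, 0, 0, 7, 0, 0, 0, 0, 0, 0, 7, 0, 0, 0, 0, 0, 0, 7]'

```text
clock: 7.2
position: [532.6, -249.6, 196.9]
tool_rot: [-0.019, 0.951, 0.057, 0.304]
force: [0.4, 0.6, -0.2]
opening: 70.2
```

```bash
python3 - <<'E'
from h import *
from rig import *
go(o_+D@np.array([-45.6,0,196]),RG)
im=read_camera('wrist')
cv2.imwrite(f'pics/w10.png',cv2.resize(im[:,:,::-1],(768,576),interpolation=cv2.INTER_CUBIC))
E
```

```text
clk 7.2 pos [ 532.6 -249.6  196.9] f [ 0.4  0.6 -0.2] open 70.2 vel 0.019
shift first(cm, current axes) [ 0.14 -0.09  0.2 ] rotvec [-0.003  0.     0.002] shift after rot [ 0.14 -0.09  0.2 ]
```

View pics/w10.png

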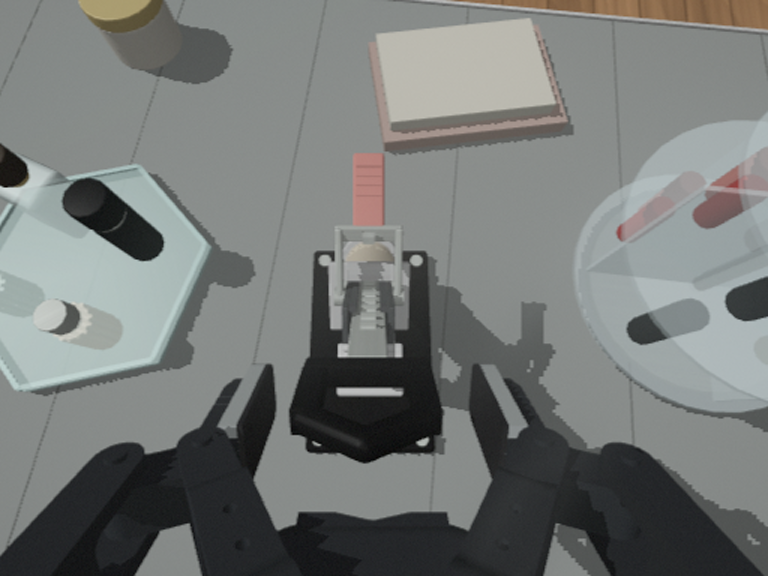

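Emit:
drive_tool --plan '[0.1, -0.1, 0.15, 0, 0, 0, 7, 0, 0, 0, 0, 0, 0, 4.3, 0, 0, 0, 0, 0, 0, 4.3, 0, 0, 0, 0, 0, 0, 4.3, 0, 0, 0, 0, 0, 0, 4.3, 0, 0, 0, 0, 0, 0, 4.3]'

```text
clock: 7.75
position: [533.5, -248.6, 196.5]
tool_rot: [-0.019, 0.951, 0.057, 0.304]
force: [-2.5, 0.2, 5.3]
opening: 47.1
```

```bash
python3 - <<'E'
from h import *
from rig import *
go(o_+D@np.array([-45.6,0,196]),RG)
im=read_camera('wrist')
cv2.imwrite(f'pics/w11.png',cv2.resize(im[:,:,::-1],(768,576),interpolation=cv2.INTER_CUBIC))
E
```

```text
clk 7.75 pos [ 533.5 -248.6  196.5] f [-2.5  0.2  5.3] open 47.1 vel 0.002
shift first(cm, current axes) [ 0.07 -0.01  0.11] rotvec [-0.003  0.     0.001] shift after rot [ 0.07 -0.01  0.11]
```

View pics/w11.png

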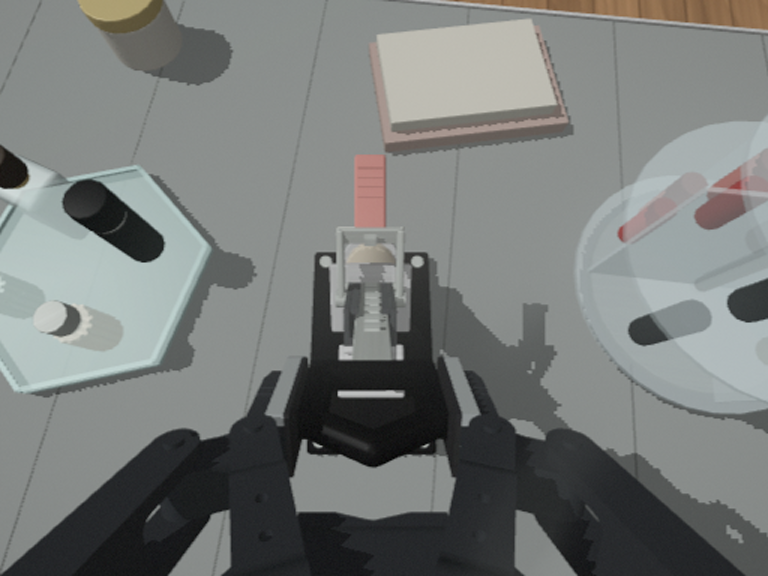

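Emit:
drive_tool --plan '[0, 0, -0.5, 0, 0, 0, 4.3, 0, 0, -0.8, 0, 0, 0, 4.3, 0, 0, -0.8, 0, 0, 0, 4.3, 0, 0, -0.8, 0, 0, 0, 4.3]'

```text
clock: 8.13
position: [516.6, -250.7, 220.0]
tool_rot: [-0.019, 0.951, 0.057, 0.304]
force: [2.2, 0.5, -1.3]
opening: 46.9
```

```bash
python3 - <<'E'
from h import *
from rig import *
go(o_+D@np.array([-45.6-120*.581,0,196+120*.814]),RG)
E
```

```text
clk 8.1333 pos [ 516.6 -250.7  220. ] f [ 2.2  0.5 -1.3] open 46.9 vel 0.243
shift first(cm, current axes) [ 0.09 -0.05 -8.99] rotvec [-0.003  0.001  0.001] shift after rot [ 0.1  -0.02 -8.99]
```

Emit:
drive_tool --plan '[0, 0, -1.4, 0, 0, 0, 4.3, 0, 0, -1.4, 0, 0, 0, 4.3, 0, 0, -1.4, 0, 0, 0, 4.3, 0, 0, -1.4, 0, 0, 0, 4.3, 0, 0, -1.4, 0, 0, 0, 4.3, 0, 0, -1.4, 0, 0, 0, 4.3, 0, 0, -1.2, 0, 0, 0, 4.3, 0, 0, 0, 0, 0, 0, 4.3]'

```text
clock: 8.8
position: [460.2, -258.6, 299.1]
tool_rot: [-0.017, 0.951, 0.056, 0.304]
force: [-0.7, 0.7, -1.1]
opening: 47.0
```

```bash
python3 - <<'E'
from h import *
from rig import *
go(o_+D@np.array([-45.6-120*.581,0,196+120*.814]),RG);print(sense()['q'].round(2))
for n in ['wrist','scene']:
  im=read_camera(n);cv2.imwrite(f'pics/{n}12raw.png',im[:,:,::-1])
  cv2.imwrite(f'pics/{n}12.png',cv2.resize(im[:,:,::-1],(768,576),interpolation=cv2.INTER_CUBIC))
E
```

```text
clk 8.8 pos [ 460.2 -258.6  299.1] f [-0.7  0.7 -1.1] open 47.0 vel 0.05
shift first(cm, current axes) [ 0.13 -0.14  0.76] rotvec [0.001 0.001 0.   ] shift after rot [ 0.13 -0.14  0.76]
[ 1.06  0.26 -0.44  2.07 -0.72  0.48 -0.2 ]
```

View pics/scene12.png

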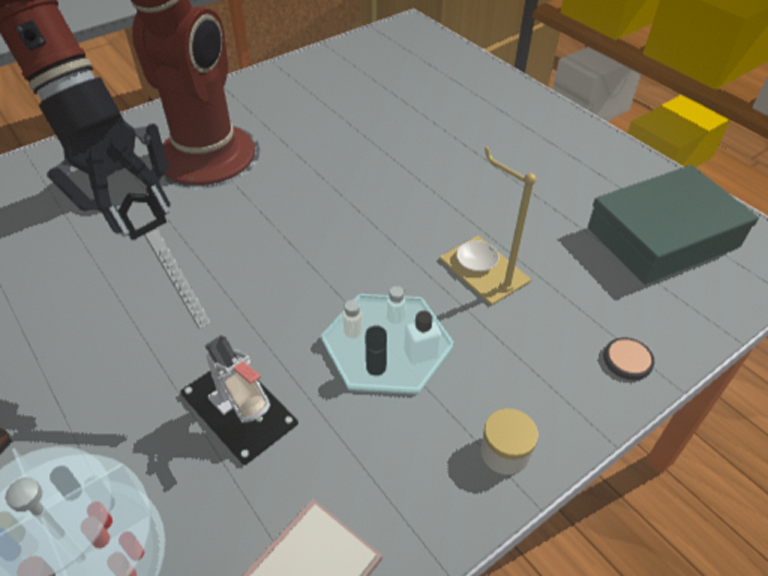

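View pics/wrist12.png

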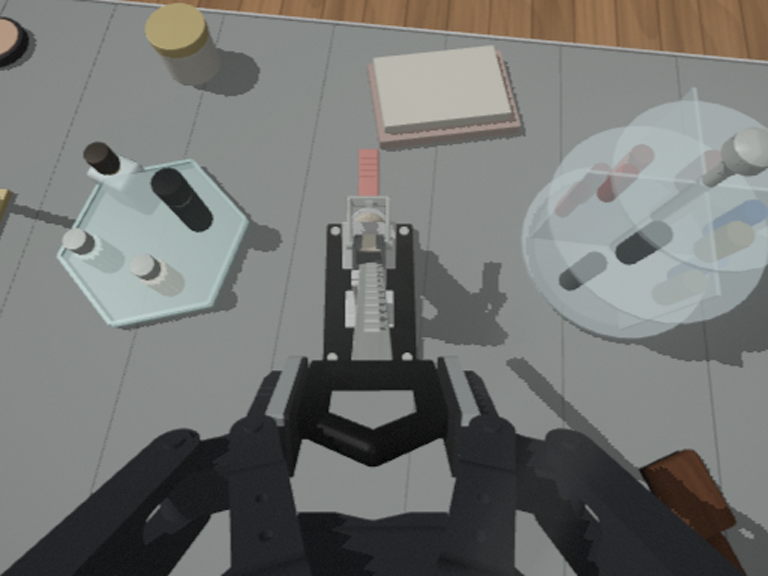

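Emit:
drive_tool --plan '[0, 0, -0.5, 0, -0.09, 0, 4.3, 0, 0, -0.5, 0, -0.09, 0, 4.3, 0, 0, -0.5, 0, -0.09, 0, 4.3, 0, 0, -0.5, 0, -0.09, 0, 4.3, 0, 0, -0.5, 0, -0.09, 0, 4.3, 0, 0, 0, 0, -0.09, 0, 4.3, 0, 0, 0, 0, -0.08, 0, 4.3, 0, 0, 0, 0, 0, 0, 4.3]'

```text
clock: 9.57
position: [454.9, -256.1, 317.9]
tool_rot: [-0.003, 0.998, 0.064, 0.004]
force: [0.6, 1.4, -1.5]
opening: 47.1
```

```bash
python3 - <<'E'
from h import *
from rig import *
go((500,234,330),np.c_[[1,-.01,0],[-.01,-1,0],[0,0,-1]]);print(sense()['q'].round(2))
for n in ['scene']:
  im=read_camera(n);cv2.imwrite(f'pics/{n}13raw.png',im[:,:,::-1])
  cv2.imwrite(f'pics/{n}13.png',cv2.resize(im[:,:,::-1],(768,576),interpolation=cv2.INTER_CUBIC))
E
```

```text
clk 9.5667 pos [ 454.9 -256.1  317.9] f [ 0.6  1.4 -1.5] open 47.1 vel 0.083
shift first(cm, current axes) [ 10.72 -48.04  -0.87] rotvec [-0.006 -0.008  0.138] shift after rot [  4.02 -49.06  -1.21]
[ 0.56  0.35 -0.11  1.68  0.03  1.11 -1.01]
```

View pics/scene13.png

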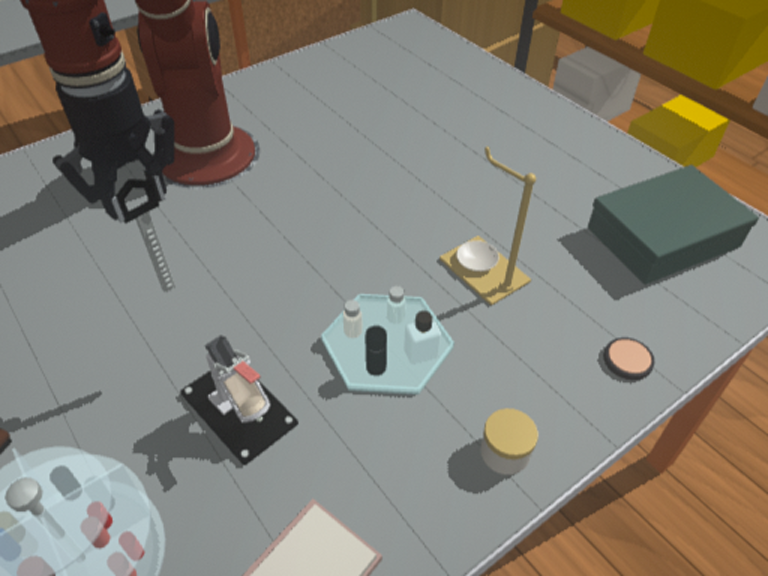

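Emit:
drive_tool --plan '[0, 0, -0.3, 0, 0, 0.07, 4.3, 0, 0, -0.3, 0, 0, 0.068, 4.3, 0.3, -2, -0.3, 0, 0, 0, 4.3, 0.3, -3.5, -0.3, 0, 0, 0, 4.3, 0.3, -3.7, 0, 0, 0, 0, 4.3, 0.3, -3.7, 0, 0, 0, 0, 4.3, 0.3, -3.7, 0, 0, 0, 0, 4.3, 0.3, -3.7, 0, 0, 0, 0, 4.3]'

```text
clock: 10.28
position: [471.5, -55.0, 331.7]
tool_rot: [-0.003, 1.0, -0.009, 0.004]
force: [0.9, 0.2, -1.2]
opening: 46.6
```

Emit:
drive_tool --plan '[0.3, -3.7, 0, 0, 0, 0, 4.3, 0.3, -3.7, 0, 0, 0, 0, 4.3, 0.3, -3.7, 0, 0, 0, 0, 4.3, 0.3, -3.7, 0, 0, 0, 0, 4.3, 0.3, -3.7, 0, 0, 0, 0, 4.3, 0.3, -3.7, 0, 0, 0, 0, 4.3, 0.3, -3.5, 0, 0, 0, 0, 4.3, 0, -2, 0, 0, 0, 0, 4.3]'

```text
clock: 10.95
position: [497.2, 224.7, 332.9]
tool_rot: [-0.004, 1.0, -0.006, 0.004]
force: [-0.5, 0.8, -0.4]
opening: 46.8
```

Emit:
drive_tool --plan '[0, 0, 0, 0, 0, 0, 4.3, 0, 0, 0, 0, 0, 0, 4.3, 0, 0, 0, 0, 0, 0, 4.3]'

```text
clock: 11.2
position: [498.3, 218.5, 333.0]
tool_rot: [-0.001, 1.0, -0.009, 0.004]
force: [0.6, -1.4, -1.9]
opening: 46.9
```

```bash
python3 - <<'E'
from h import *
from rig import *
import pickle
go((500,234,330),np.c_[[1,-.01,0],[-.01,-1,0],[0,0,-1]]);print(sense()['q'].round(2))
s=sense();c=camera_info('wrist');pickle.dump((s,c),open('w14.pkl','wb'))
for n in ['wrist','scene','top']:
  im=read_camera(n);cv2.imwrite(f'pics/{n}14raw.png',im[:,:,::-1])
  cv2.imwrite(f'pics/{n}14.png',cv2.resize(im[:,:,::-1],(768,576),interpolation=cv2.INTER_CUBIC))
E
```

```text
clk 11.2 pos [498.3 218.5 333. ] f [ 0.6 -1.4 -1.9] open 46.9 vel 0.014
shift first(cm, current axes) [ 0.14 -1.55  0.31] rotvec [-0.003 -0.008 -0.009] shift after rot [ 0.15 -1.55  0.3 ]
[-0.26  0.38 -0.28  1.59  0.11  1.18 -2.16]
```

View pics/scene14.png

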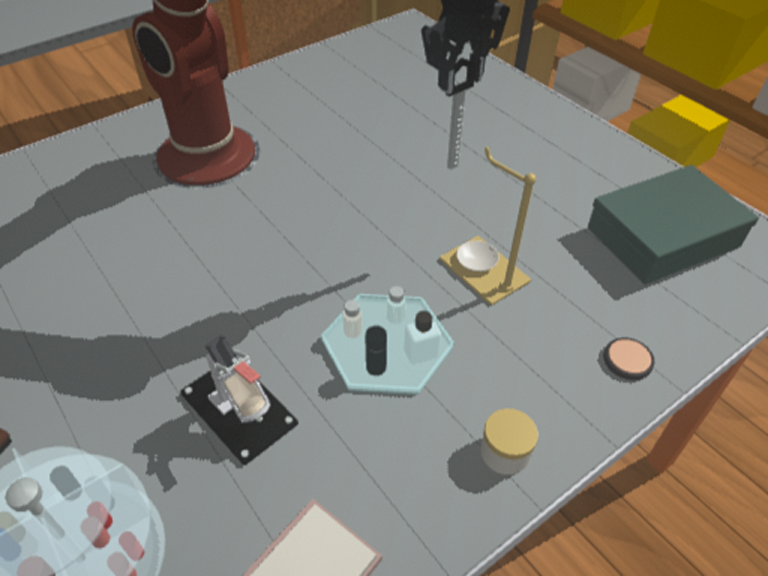

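View pics/wrist14.png

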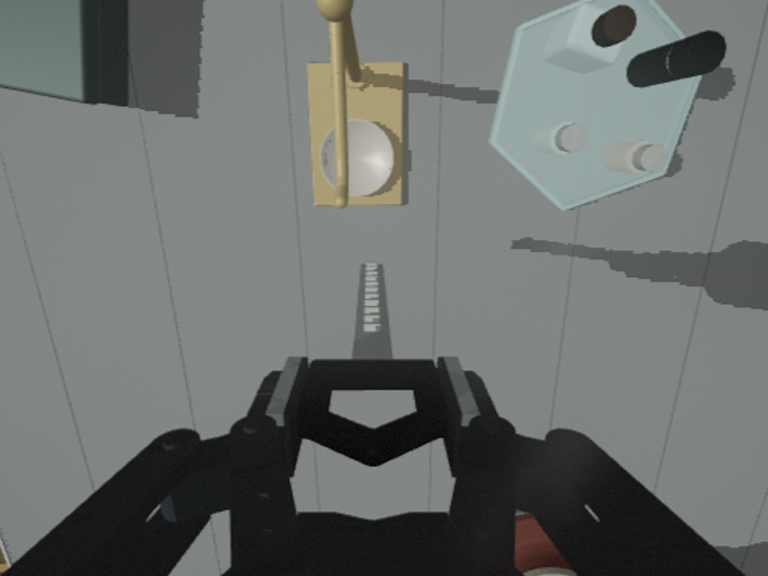

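```bash
python3 - <<'E'
from h import *
import pickle
s,c=pickle.load(open('w14.pkl','rb'))
R=q2R(s['tool_rot']);p=s['position']
# foot by triangulation
print('foot',tri([('scene',(454/1.5,166/1.5)),(c,(372/1.5,264/1.5))]))
def T(v): return p+R@np.array(v,float)
for d in (-9,-5,-1):
  for x in (-5,5):
    print(d,x,'peak',(proj(c,T([x,0,d-26]))*1.5).round(0),'inpeak',(proj(c,T([x,0,d-15]))*1.5).round(0),'inbot',(proj(c,T([x,0,d+16]))*1.5).round(0),'foot',(proj(c,T([0,0,d+162]))*1.5).round(0))
print('tip wrist+scene',tri([('scene',(280+207/4.6-.4,85+65/4.6-.4)),(c,(340/1.5,200/1.5))]),'ball',tri([('scene',(280+339/4.6-.4,85+157/4.6-.4)),(c,(334/1.5,5/1.5))]))
for q in [(316,205),(403,205),(307,63),(406,63)]: print(onz(c,np.array(q)/1.5,6).round(1))
def crop(f,x,y,w,h,s,o):
    im=cv2.imread(f)[y:y+h,x:x+w]; cv2.imwrite(o,cv2.resize(im,None,fx=s,fy=s,interpolation=cv2.INTER_CUBIC))
crop('pics/wrist14raw.png',195,110,110,205,3.9,'pics/c14.png')
crop('pics/scene14raw.png',280,20,60,100,6,'pics/c15.png')
E
```

```text
foot (array([502.03561275, 219.06599955, 175.95801102]), [np.float64(0.28718448930257384), np.float64(0.28718448930252993)])
-9 -5 peak [[372. 481.]] inpeak [[372. 453.]] inbot [[372. 395.]] foot [[372. 269.]]
-9 5 peak [[372. 450.]] inpeak [[372. 425.]] inbot [[372. 370.]] foot [[372. 269.]]
-5 -5 peak [[372. 470.]] inpeak [[372. 444.]] inbot [[372. 389.]] foot [[372. 267.]]
-5 5 peak [[372. 440.]] inpeak [[372. 416.]] inbot [[372. 365.]] foot [[372. 267.]]
-1 -5 peak [[372. 460.]] inpeak [[372. 436.]] inbot [[372. 383.]] foot [[372. 266.]]
-1 5 peak [[372. 431.]] inpeak [[372. 408.]] inbot [[372. 360.]] foot [[372. 266.]]
tip wrist+scene (array([552.34748002, 234.51711967, 233.34017526]), [np.float64(0.17001802171921615), np.float64(0.17001802171935773)]) ball (array([641.3218752 , 234.00312713, 233.76347588]), [np.float64(0.4347464258171983), np.float64(0.4347464258171889)])
[520.6 277.9   6. ]
[519.  186.6   6. ]
[654.6 278.5   6. ]
[652.8 184.3   6. ]
```

View pics/c14.png

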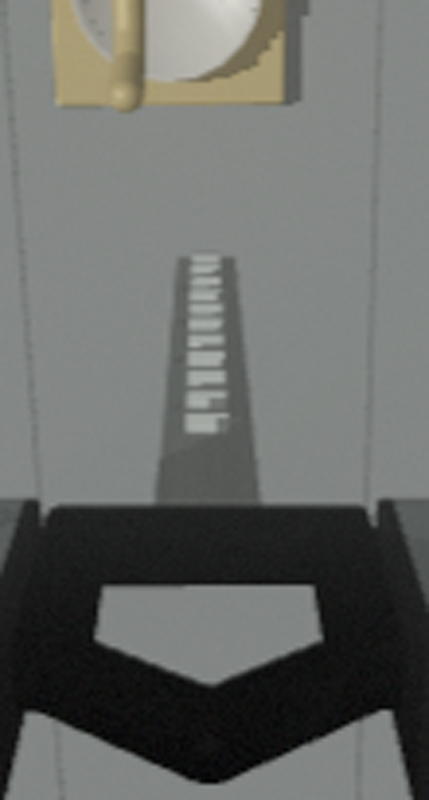

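View pics/c15.png

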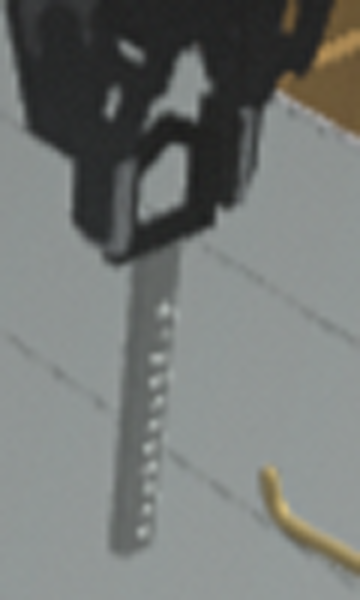

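Emit:
drive_tool --plan '[0.1, -0.8, 0, 0, 0, 0, 4.3, 0, -0.75, 1, 0, 0, 0, 4.3, 0, 0, 2.5, 0, 0, 0, 4.3, 0, 0, 2.5, 0, 0, 0, 4.3, 0, 0, 2.5, 0, 0, 0, 4.3, 0, 0, 1.5, 0, 0, 0, 4.3, 0, 0, 0, 0, 0, 0, 4.3, 0, 0, 0, 0, 0, 0, 4.3]'

```text
clock: 12.02
position: [500.1, 237.1, 232.8]
tool_rot: [-0.002, 1.0, -0.008, 0.003]
force: [0.0, 0.8, -0.8]
opening: 46.9
```

```bash
python3 - <<'E'
from h import *
from rig import *
import pickle
go((568.7,234,224),np.c_[[1,-.006,0],[-.006,-1,0],[0,0,-1]]);print(sense()['q'].round(2))
s=sense();c=camera_info('wrist');pickle.dump((s,c),open('w15.pkl','wb'))
for n in ['wrist','scene']:
  im=read_camera(n);cv2.imwrite(f'pics/{n}15raw.png',im[:,:,::-1])
  cv2.imwrite(f'pics/{n}15.png',cv2.resize(im[:,:,::-1],(768,576),interpolation=cv2.INTER_CUBIC))
im=cv2.imread('pics/scene15raw.png')[50:200,270:390];cv2.imwrite('pics/c16.png',cv2.resize(im,None,fx=4,fy=4,interpolation=cv2.INTER_CUBIC))
E
```

```text
clk 12.0167 pos [500.1 237.1 232.8] f [ 0.   0.8 -0.8] open 46.9 vel 0.046
shift first(cm, current axes) [6.86 0.2  0.92] rotvec [-0.004 -0.006 -0.01 ] shift after rot [6.87 0.26 0.88]
[-0.3   0.49 -0.27  1.73  0.15  0.94 -2.22]
```

View pics/c16.png

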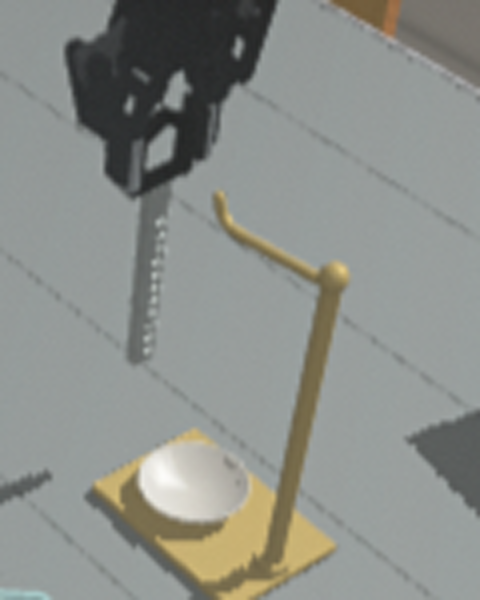

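View pics/wrist15.png

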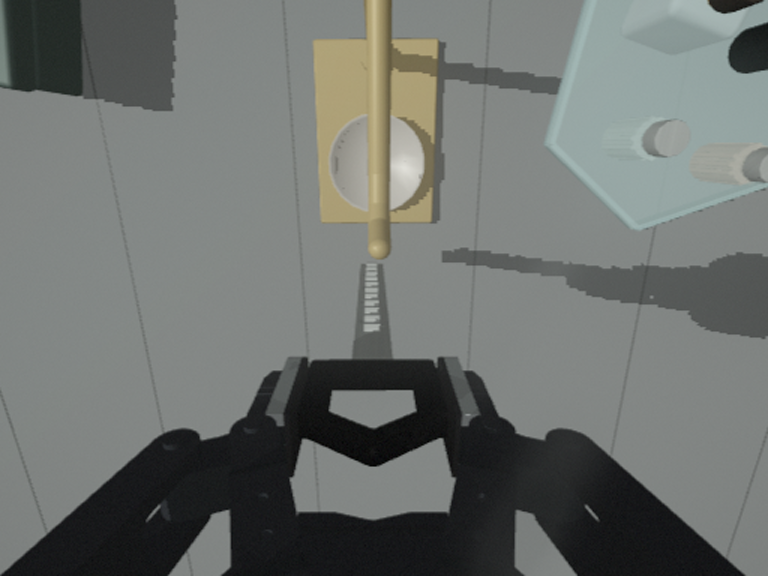

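Emit:
drive_tool --plan '[0, 0.3, 0.5, 0, 0, 0, 4.3, 0.7, 0, 0.4, 0, 0, 0, 4.3, 0.9, 0, 0, 0, 0, 0, 4.3, 0, 0, 0, 0, 0, 0, 4.3, 0, 0, 0, 0, 0, 0, 4.3]'

```text
clock: 12.53
position: [517.6, 233.0, 224.9]
tool_rot: [-0.002, 1.0, -0.009, 0.005]
force: [-1.7, 0.3, -0.7]
opening: 46.8
```

```bash
python3 - <<'E'
from h import *
from rig import *
import pickle
go((568.7,234,224),np.c_[[1,-.006,0],[-.006,-1,0],[0,0,-1]])
s=sense();c=camera_info('wrist');pickle.dump((s,c),open('w16.pkl','wb'))
for n in ['wrist','scene']:
  im=read_camera(n);cv2.imwrite(f'pics/{n}16raw.png',im[:,:,::-1])
  cv2.imwrite(f'pics/{n}16.png',cv2.resize(im[:,:,::-1],(768,576),interpolation=cv2.INTER_CUBIC))
im=cv2.imread('pics/scene16raw.png')[70:140,290:370];cv2.imwrite('pics/c17.png',cv2.resize(im,None,fx=7,fy=7,interpolation=cv2.INTER_CUBIC))
E
```

```text
clk 12.5333 pos [517.6 233.  224.9] f [-1.7  0.3 -0.7] open 46.8 vel 0.021
shift first(cm, current axes) [ 5.11 -0.19  0.14] rotvec [-0.005 -0.009 -0.012] shift after rot [ 5.11 -0.13  0.09]
```

View pics/c17.png

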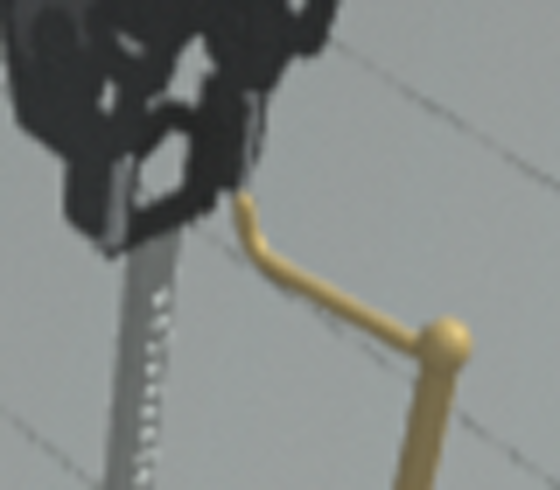

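View pics/wrist16.png

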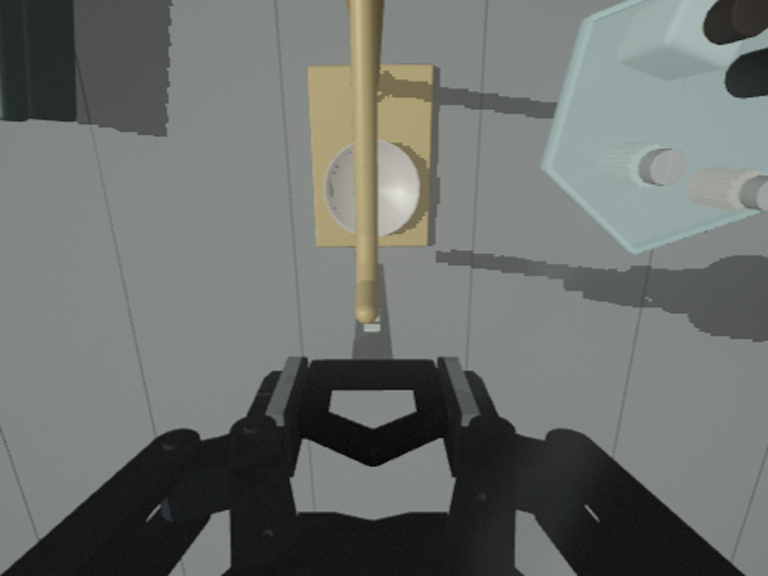

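Emit:
drive_tool --plan '[0.8, -0.2, 0.1, 0, 0, -0.01, 4.3, 0.8, 0, 0, 0, 0, 0, 4.3, 0.7, 0, 0, 0, 0, 0, 4.3, 0, 0, 0, 0, 0, 0, 4.3, 0, 0, 0, 0, 0, 0, 4.3]'

```text
clock: 13.05
position: [540.2, 234.9, 223.8]
tool_rot: [-0.002, 1.0, -0.004, 0.004]
force: [-0.8, -1.2, -1.7]
opening: 46.8
```

```bash
python3 - <<'E'
from h import *
from rig import *
import pickle
go((568.7,234,224),np.c_[[1,-.006,0],[-.006,-1,0],[0,0,-1]])
s=sense();c=camera_info('wrist');pickle.dump((s,c),open('w17.pkl','wb'))
for n in ['wrist','scene']:
  im=read_camera(n);cv2.imwrite(f'pics/{n}17raw.png',im[:,:,::-1])
  cv2.imwrite(f'pics/{n}17.png',cv2.resize(im[:,:,::-1],(768,576),interpolation=cv2.INTER_CUBIC))
im=cv2.imread('pics/scene17raw.png')[70:140,290:370];cv2.imwrite('pics/c18.png',cv2.resize(im,None,fx=7,fy=7,interpolation=cv2.INTER_CUBIC))
E
```

```text
clk 13.05 pos [540.2 234.9 223.8] f [-0.8 -1.2 -1.7] open 46.8 vel 0.022
shift first(cm, current axes) [2.85 0.06 0.01] rotvec [-0.004 -0.008 -0.002] shift after rot [ 2.85  0.07 -0.02]
```

View pics/c18.png

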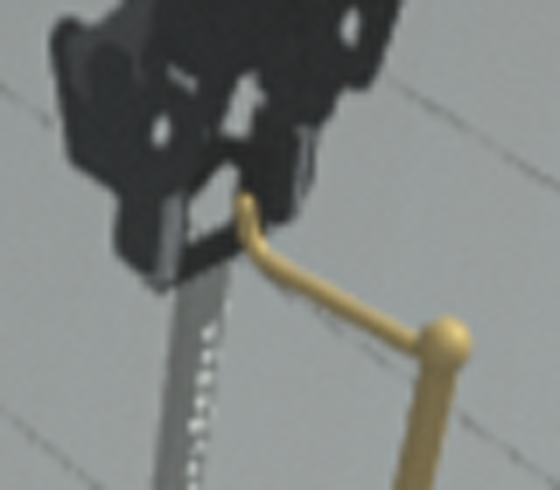

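View pics/wrist17.png

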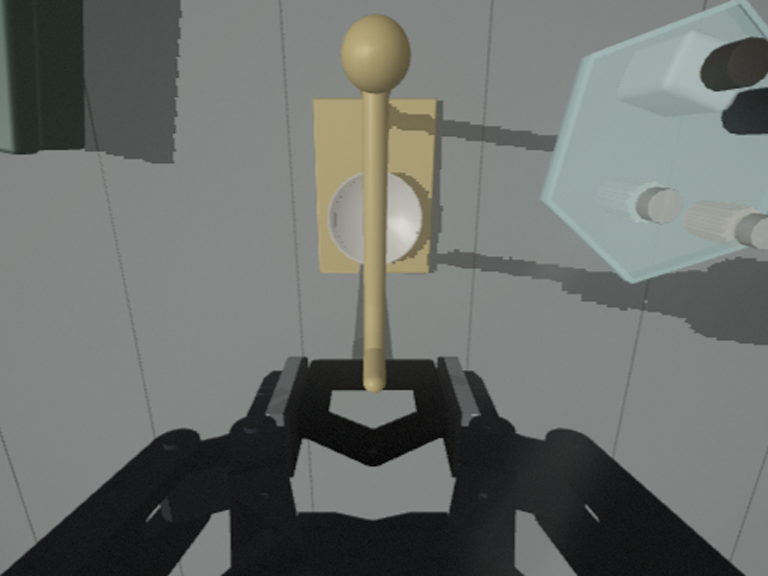

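Emit:
drive_tool --plan '[0.5, 0, 0, 0, 0, 0, 4.3, 0.5, 0, 0, 0, 0, 0, 4.3, 0.5, 0, 0, 0, 0, 0, 4.3, 0, 0, 0, 0, 0, 0, 4.3, 0, 0, 0, 0, 0, 0, 4.3]'

```text
clock: 13.57
position: [555.0, 234.8, 224.1]
tool_rot: [-0.002, 1.0, -0.004, 0.004]
force: [-0.2, 0.3, -2.2]
opening: 46.8
```

```bash
python3 - <<'E'
from h import *
from rig import *
import pickle
go((568.7,234,224),np.c_[[1,-.006,0],[-.006,-1,0],[0,0,-1]])
s=sense();c=camera_info('wrist');pickle.dump((s,c),open('w18.pkl','wb'))
for n in ['wrist','scene']:
  im=read_camera(n);cv2.imwrite(f'pics/{n}18raw.png',im[:,:,::-1])
  cv2.imwrite(f'pics/{n}18.png',cv2.resize(im[:,:,::-1],(768,576),interpolation=cv2.INTER_CUBIC))
im=cv2.imread('pics/scene18raw.png')[70:140,290:370];cv2.imwrite('pics/c19.png',cv2.resize(im,None,fx=7,fy=7,interpolation=cv2.INTER_CUBIC))
E
```

```text
clk 13.5667 pos [555.  234.8 224.1] f [-0.2  0.3 -2.2] open 46.8 vel 0.015
shift first(cm, current axes) [1.37 0.07 0.02] rotvec [-0.004 -0.008 -0.001] shift after rot [1.37 0.08 0.01]
```

View pics/c19.png

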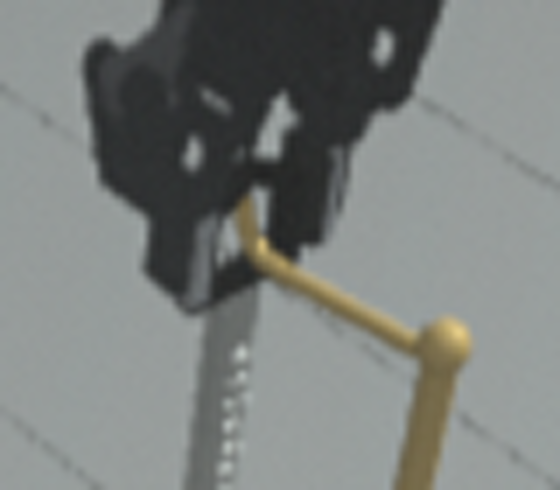

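View pics/wrist18.png

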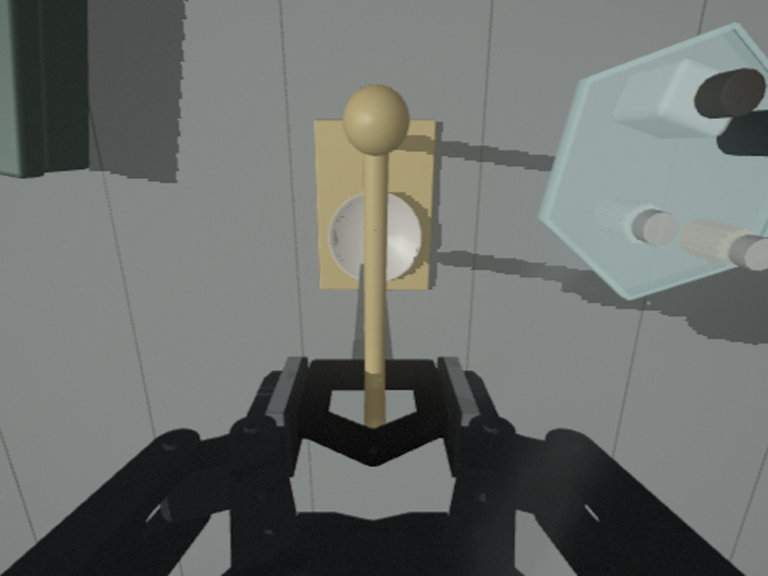

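Emit:
drive_tool --plan '[0.5, 0.03, 0, 0, 0, 0, 4.3, 0.5, 0.03, 0, 0, 0, 0, 4.3, 0.4, 0, 0, 0, 0, 0, 4.3, 0, 0, 0, 0, 0, 0, 4.3, 0, 0, 0.5, 0, 0, 0, 4.3, 0, 0, 0.5, 0, 0, 0, 4.3, 0, 0, 0.3, 0, 0, 0, 4.3, 0, 0, 0, 0, 0, 0, 4.3]'

```text
clock: 14.33
position: [567.8, 234.1, 210.0]
tool_rot: [-0.002, 1.0, -0.003, 0.003]
force: [-0.5, 0.6, -1.4]
opening: 46.9
```

```bash
python3 - <<'E'
from h import *
from rig import *
go((568.7,234,205),np.c_[[1,-.006,0],[-.006,-1,0],[0,0,-1]])
for n in ['wrist','scene']:
  im=read_camera(n);cv2.imwrite(f'pics/{n}19raw.png',im[:,:,::-1])
  cv2.imwrite(f'pics/{n}19.png',cv2.resize(im[:,:,::-1],(768,576),interpolation=cv2.INTER_CUBIC))
im=cv2.imread('pics/scene19raw.png')[70:170,290:370];cv2.imwrite('pics/c20.png',cv2.resize(im,None,fx=6,fy=6,interpolation=cv2.INTER_CUBIC))
E
```

```text
clk 14.3333 pos [567.8 234.1 210. ] f [-0.5  0.6 -1.4] open 46.9 vel 0.017
shift first(cm, current axes) [0.09 0.01 0.5 ] rotvec [-0.003 -0.006 -0.   ] shift after rot [0.09 0.01 0.5 ]
```

View pics/c20.png

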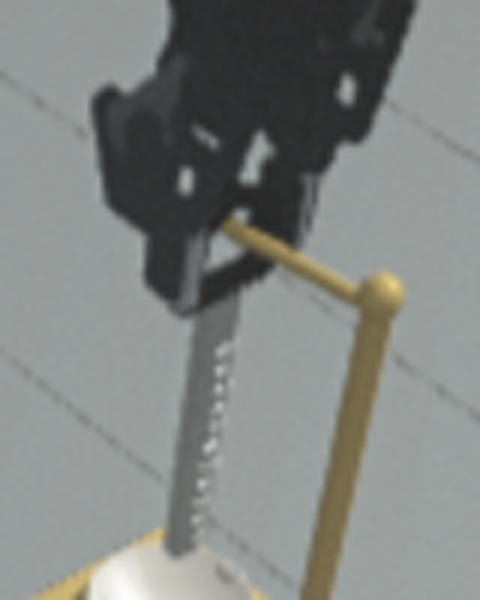

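View pics/wrist19.png

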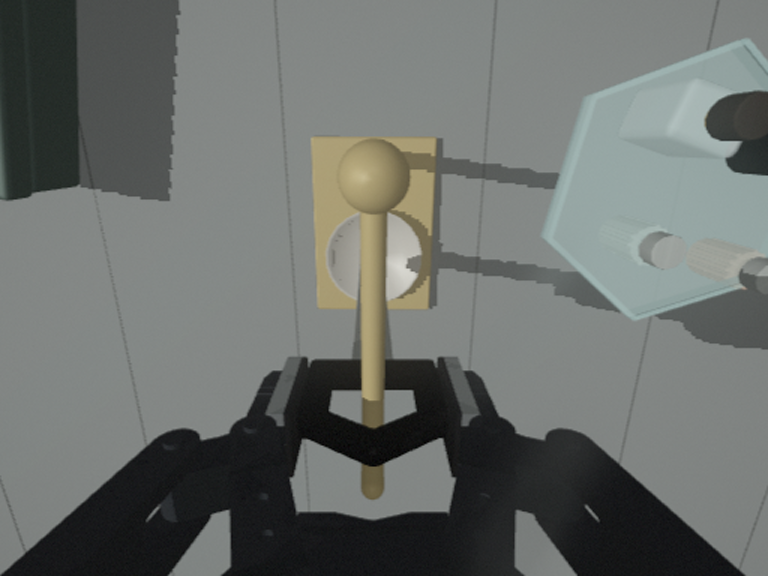

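Emit:
drive_tool --plan '[0.05, 0, 0.2, 0, 0, 0, 4.3, 0, 0, 0.15, 0, 0, 0, 4.3, 0, 0, 0, 0, 0, 0, 4.3, 0, 0, 0, 0, 0, 0, 4.3]'

```text
clock: 14.77
position: [569.2, 234.4, 207.8]
tool_rot: [-0.002, 1.0, -0.003, 0.004]
force: [0.5, 0.3, -1.7]
opening: 46.9
```

Emit:
drive_tool --plan '[0, 0, 0.15, 0, 0, 0, 4.3, 0, 0, 0, 0, 0, 0, 4.3, 0, 0, 0, 0, 0, 0, 4.3]'

```text
clock: 15.02
position: [569.2, 234.4, 206.3]
tool_rot: [-0.002, 1.0, -0.003, 0.004]
force: [-0.7, -0.1, -2.3]
opening: 46.9
```

Emit:
drive_tool --plan '[0, 0, 0.1, 0, 0, 0, 4.3, 0, 0, 0, 0, 0, 0, 4.3]'

```text
clock: 15.18
position: [569.4, 234.5, 205.9]
tool_rot: [-0.002, 1.0, -0.003, 0.004]
force: [-0.5, 0.1, 1.6]
opening: 47.0
```

Emit:
drive_tool --plan '[0, 0, 0.1, 0, 0, 0, 4.3, 0, 0, 0, 0, 0, 0, 4.3]'

```text
clock: 15.35
position: [569.4, 234.6, 205.7]
tool_rot: [-0.002, 1.0, -0.003, 0.005]
force: [-2.0, -1.9, 5.2]
opening: 46.9
```

Emit:
drive_tool --plan '[0, 0, 0.1, 0, 0, 0, 4.3, 0, 0, 0, 0, 0, 0, 4.3]'

```text
clock: 15.52
position: [569.5, 234.6, 205.5]
tool_rot: [-0.002, 1.0, -0.003, 0.005]
force: [-3.0, -2.3, 8.4]
opening: 47.1
```

Emit:
drive_tool --plan '[0, 0, -0.2, 0, 0, 0, 4.3, 0, 0, 0, 0, 0, 0, 4.3, 0, 0, 0, 0, 0, 0, 4.9, 0, 0, 0, 0, 0, 0, 5.2, 0, 0, 0, 0, 0, 0, 5.6, 0, 0, 0, 0, 0, 0, 6, 0, 0, 0, 0, 0, 0, 6.5, 0, 0, 0, 0, 0, 0, 7]'

```text
clock: 16.18
position: [569.2, 234.4, 205.2]
tool_rot: [-0.002, 1.0, -0.003, 0.004]
force: [0.7, -0.5, 0.7]
opening: 69.7
```

```bash
python3 - <<'E'
from h import *
from rig import *
go((568.7,234,205),np.c_[[1,-.006,0],[-.006,-1,0],[0,0,-1]])
for n in ['wrist','scene']:
  im=read_camera(n);cv2.imwrite(f'pics/{n}21raw.png',im[:,:,::-1])
  cv2.imwrite(f'pics/{n}21.png',cv2.resize(im[:,:,::-1],(768,576),interpolation=cv2.INTER_CUBIC))
im=cv2.imread('pics/scene21raw.png')[70:170,290:370];cv2.imwrite('pics/c22.png',cv2.resize(im,None,fx=6,fy=6,interpolation=cv2.INTER_CUBIC))
E
```

```text
clk 16.1833 pos [569.2 234.4 205.2] f [ 0.7 -0.5  0.7] open 69.7 vel 0.002
shift first(cm, current axes) [-0.05  0.04  0.01] rotvec [-0.004 -0.008 -0.001] shift after rot [-0.05  0.04  0.02]
```

View pics/c22.png

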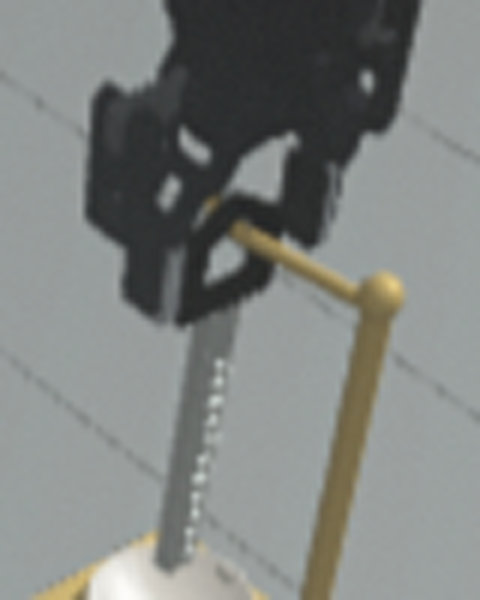

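View pics/wrist21.png

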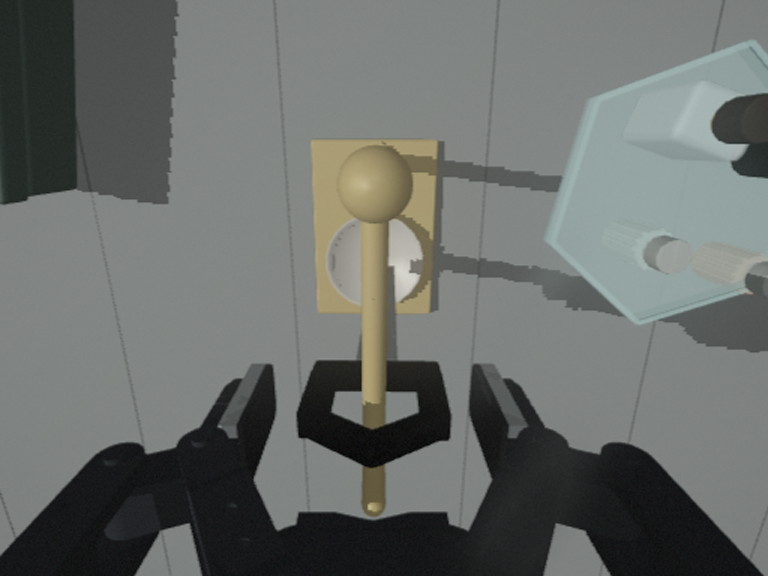

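Emit:
drive_tool --plan '[0, 0, 0, 0, 0, 0, 8.2, 0, 0, 0, 0, 0, 0, 8.2, 0, 0, -0.8, 0, 0, 0, 8.2, 0, 0, -1.5, 0, 0, 0, 8.2, 0, 0, -2.5, 0, 0, 0, 8.2, 0, 0, -3, 0, 0, 0, 8.2, 0, 0, -3.5, 0, 0, 0, 8.2, 0, 0, -3, 0, 0, 0, 8.2]'

```text
clock: 16.95
position: [568.0, 233.9, 351.3]
tool_rot: [-0.003, 1.0, -0.003, 0.005]
force: [0.5, 0.8, 0.6]
opening: 82.1
```

Emit:
drive_tool --plan '[-3, 0, 0, 0, 0, 0, 8.2, -3, 0, 0, 0, 0, 0, 8.2, -3, 0, 0, 0, 0, 0, 8.2, 0, 0, 0, 0, 0, 0, 8.2, 0, 0, 0, 0, 0, 0, 8.2, 0, 0, 0, 0, 0, 0, 8.2, 0, 0, 0, 0, 0, 0, 8.2, 0, 0, 0, 0, 0, 0, 8.2]'

```text
clock: 17.62
position: [479.2, 234.1, 347.4]
tool_rot: [-0.002, 1.0, -0.004, 0.004]
force: [0.1, 0.2, -0.5]
opening: 82.2
```

Emit:
drive_tool --plan '[0, 0, 0, 0, 0, 0, 8.2, 0, 0, 0, 0, 0, 0, 8.2, 0, 0, 0, 0, 0, 0, 8.2, 0, 0, 0, 0, 0, 0, 8.2, 0, 0, 0, 0, 0, 0, 8.2, 0, 0, 0, 0, 0, 0, 8.2, 0, 0, 0, 0, 0, 0, 8.2, 0, 0, 0, 0, 0, 0, 8.2]'

```text
clock: 18.28
position: [478.0, 234.4, 347.6]
tool_rot: [-0.002, 1.0, -0.003, 0.004]
force: [0.0, -0.3, 0.3]
opening: 82.2
```

```bash
python3 - <<'E'
from h import *
from rig import *
go((568.7,234,205),np.c_[[1,-.006,0],[-.006,-1,0],[0,0,-1]])
prev=None
for n in ['scene','wrist','top']+['scene']*8:
  im=read_camera(n)
  if n=='scene':
    a=im.astype(int)
    if prev is not None: print('diff',np.abs(a-prev)[90:180,280:360].max(),np.abs(a-prev)[90:180,280:360].mean().round(2))
    prev=a
  cv2.imwrite(f'pics/{n}23.png',cv2.resize(im[:,:,::-1],(768,576),interpolation=cv2.INTER_CUBIC))
  cv2.imwrite(f'pics/{n}23raw.png',im[:,:,::-1])
E
```

```text
clk 18.2833 pos [478.  234.4 347.6] f [ 0.  -0.3  0.3] open 82.2 vel 0.002
shift first(cm, current axes) [ 8.94  0.04 14.34] rotvec [-0.004 -0.008 -0.001] shift after rot [ 9.070e+00 -1.000e-02  1.426e+01]
diff 64 1.11
diff 50 0.97
diff 48 0.89
diff 43 0.84
diff 19 0.8
diff 35 0.85
diff 51 0.93
diff 50 0.95
```

View pics/scene23.png

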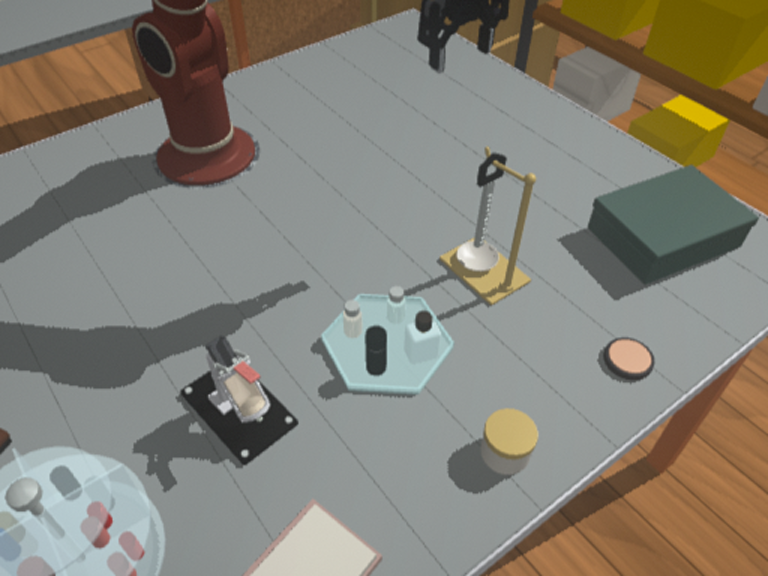

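View pics/wrist23.png

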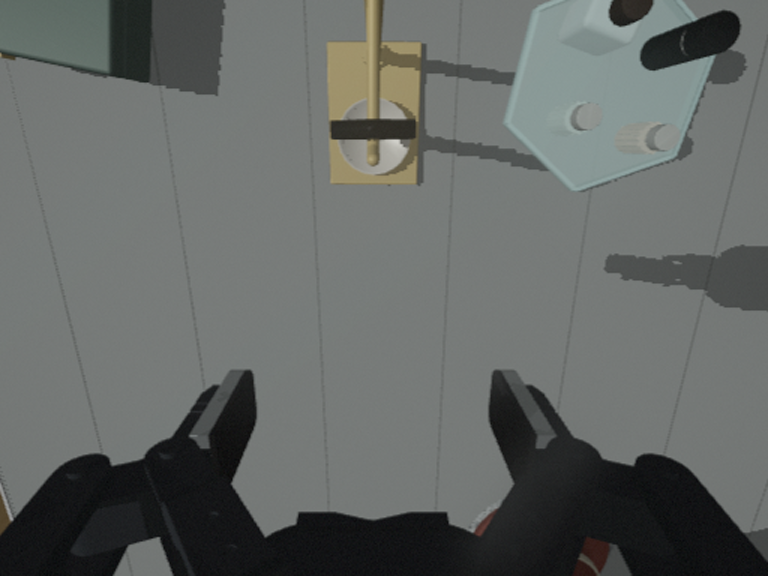

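```bash
python3 - <<'E'
from h import *
from rig import *
# track the bar's lower part: mean diff vs previous, plus foot column centroid
ref=None;rows=[]
for i in range(240):
  im=read_camera('scene').astype(np.int32)
  g=cv2.cvtColor(im.astype(np.uint8),cv2.COLOR_RGB2GRAY).astype(float)[130:165,305:335]
  rows.append(g)
rows=np.array(rows)
for k in range(0,240,30): print(k,rows[k:k+30].std(0).max().round(1),rows[k:k+30].std(0).mean().round(2))
print(sense()['clock'])
cv2.imwrite('pics/scene24raw.png',im[:,:,::-1].astype(np.uint8))
cv2.imwrite('pics/c24.png',cv2.resize(im[80:200,280:380,::-1].astype(np.uint8),None,fx=5,fy=5,interpolation=cv2.INTER_CUBIC))
E
```

```text
0 27.8 1.72
30 24.9 1.52
60 23.7 1.29
90 23.7 1.15
120 24.1 1.03
150 22.6 0.94
180 23.5 0.9
210 23.6 0.84
30.8333
```

View pics/c24.png

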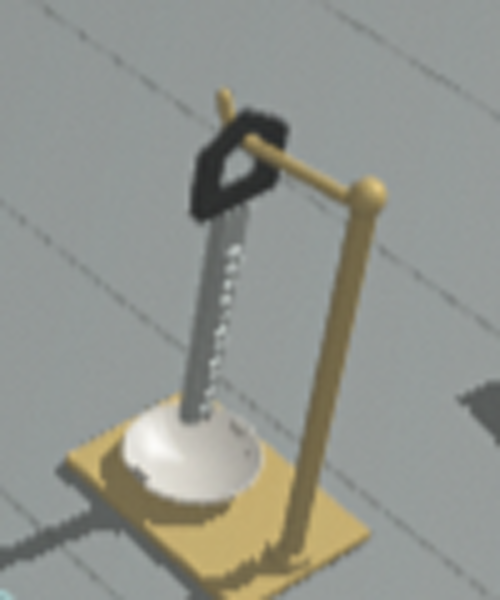

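```bash
python3 - <<'E'
from h import *
from rig import *
rows=[];bg=[];xs=[]
for i in range(340):
  g=cv2.cvtColor(read_camera('scene'),cv2.COLOR_RGB2GRAY).astype(float)
  rows.append(g[130:165,305:335]);bg.append(g[130:165,225:255])
  # bar edges around row 140..150 : centroid of darkness
  w=np.clip(145-g[142:155,312:332],0,None);xs.append((w*np.arange(20)).sum()/w.sum())
rows=np.array(rows);bg=np.array(bg);xs=np.array(xs)
for k in range(0,340,40): print(k,rows[k:k+40].std(0).max().round(1),rows[k:k+40].std(0).mean().round(2),bg[k:k+40].std(0).mean().round(2),np.ptp(xs[k:k+40]).round(2))
print(sense()['clock'])
E
```

```text
0 21.1 0.79 0.67 0.1
40 15.8 0.76 0.68 0.08
80 6.2 0.72 0.67 0.03
120 4.5 0.71 0.67 0.03
160 1.7 0.68 0.68 0.03
200 3.6 0.69 0.68 0.03
240 4.6 0.69 0.68 0.03
280 10.8 0.71 0.68 0.03
320 9.2 0.69 0.66 0.02
47.8333
```

```bash
python3 - <<'E'
from h import *
from rig import *
im=read_camera('scene')[:,:,::-1]; a=cv2.imread('pics/scene0raw.png')
d=cv2.absdiff(im,a).max(2)
print('tray diff',d[188:265,212:305].max(),d[188:265,212:305].mean())
f=tri([('scene',(280+195/5,80+420/5))]) if 0 else None
s=sense();print(s['clock'],s['force'].round(1))
cv2.imwrite('pics/fin.png',cv2.resize(im[200:310,110:210],None,fx=5,fy=5,interpolation=cv2.INTER_CUBIC))
print(finish_job())
E
```

```text
tray diff 61 3.4081832146348274
47.8833 [ 0.5 -0.7 -0.5]
the job is handed in; nothing more can be done
None
```

View pics/fin.png

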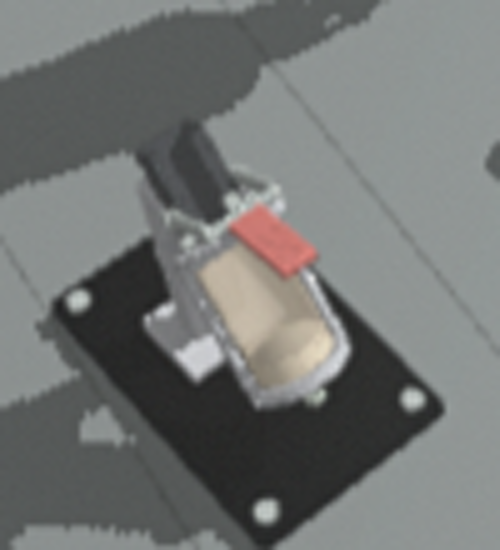

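I threw the pawl back by its tab and drew the bar about 128 mm straight out of the guide. I then carried it over the tray with the foot about 170 mm up and hung it by its handle on the brass hook. I handed in at 47.9 s, with no verdict reported.

- **Bar:** it swung gently after release, and I waited until the motion was down to image noise. One or two edge pixels still flickered slightly in the last readings. By position it hangs with the foot about 48 mm above the table; I did not measure the foot height again after letting go.
- **Pawl:** it still lies back on its stop, clear of the teeth, in the last picture.
- **Robot:** the gripper is open and clear of everything, and the largest force I saw was about 9 N.
- **Tray check not clean:** comparing the scene picture before and after showed some difference over the tray (61 grey levels at most, 3.4 on average). I put this down to the new shadow and camera noise. Nothing on the tray looked moved, and the arm never came near it, but I did not measure those items separately.

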